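Tip the jar lids into the recycling crate

ROBOT

A 6-joint arm with a two-finger parallel gripper is mounted at the origin on the work surface. World frame = base frame: x ahead of the robot, y to its left, z up, the work surface at z = 0. Lengths are in m, angles in degrees, forces in N, time in s.
With the tool pointing down it reaches from about 0.375 to 0.75 m from the base axis. Payload 9 kg.
Tool frame: the origin (TCP) lies between the finger pads; the fingertips stand 22 mm ahead of it and the grasp point (between the pads) lies 3 mm ahead of it; z points along the fingers, y is the direction in which the jaws open and shut (so a half turn about z gives the same grasp; the last joint's range is limited). The gripper opens to 85 mm and grips with 20 to 120 N. Pads are 22 mm wide; open, the fingers measure 114 mm over their backs; the gripper's body (76 mm by 85 mm) begins 54 mm behind the grasp point. The pads swing forward as they close: fully open they stand 13 mm farther back than shut.
Start: joints at [-85.64, 5.964, 5.575, 89.605, 0, 77.527], TCP at [0.174, -0.574, 0.253] pointing down, gripper open.
Joint ranges: [-171.21, 171.21], [-48.23, 106.86], [-62.78, 66.21], [-105.2, 120.99], [-86.42, 89.51], [-180, 180]. Speed limits (degrees/s): [127.2, 127.2, 147.25, 180, 180, 180].

INTERFACE

Orientations are given as a 3x3 rotation matrix whose columns are the frame's x, y, z axes.
In Python, from cell import r gives the robot as it stands.
- The arm moves only by the tool apply_moves, never from a script. Its argument "increments" is a list of rows, each an object of numbers: "tx", "ty", "tz": the shift along the tool's x, y, z in cm; "ax", "ay", "az": the turn, a rotation vector about the tool's x, y, z in degrees; "claw": the opening, from -1 (shut) to 1 (fully open), so that 0 is half open. A call has exactly 10 rows; each row shifts and turns the commanded pose from where the row before left it, along the tool's axes as they then stand; what a row does not reach is not made up. A row lasts 1/10 s, in which the tool goes at most 50 mm and 8.59 degrees, less where a joint would pass 70% of its speed; a pose out of reach is approached as far as the arm can. A call with a gripper value outside its range is refused whole. The fingers move at their own pace and stop on an object; "grip_force" is the grip in N (left out, the last holds). Time passes only in rows, so rows that do not move let the fingers close, or fill a call up. It gives the time, the measured TCP pose, the force and the opening at its end, in the units of the state.
- r.get_obs(): the state, without advancing time (a new reading comes with each control period).
- r.capture(name): name is "side" or "top"; returns a dict with "img" (384x512x3 uint8, red, green, blue), "intrinsics" (3x3 intrinsics, pixels), "k1" (the pictures are not rectified: a ray, as slopes to the right and down, at radius r is drawn at 1 + k1 r^2 times it, then the intrinsics apply), "R" (3x3) and "t" (3): a world point X has camera coordinates R X + t. Camera axes: x right, y down, z forward; pixel columns grow to the right and rows downward; lengths in m; the calibration is good to about 2 mm. A picture is of the moment at which its call begins. There is no depth.
- r.hand_in(): hands the job in, once; it reports no verdict.
The state is a dict: "clock": time; "joint_positions": joint angles; "joint_velocities": joint speeds; "joint_torque": joint torques, N m; "tool_pos": TCP position; "orientation": TCP orientation; "wrist_force": force on the tool from outside, world axes, zero at the start; "moment": the same for the moment, N m; "width": finger opening in m.
Only numpy, scipy, OpenCV 4.12 (cv2) and the standard library are available. Lean on these libraries where they do the work, as an engineer would, in place of code of your own. Each camera call takes 0.05 s, during which the arm holds its last target. There are 200 camera calls.

TASK

Empty the used jar lids into the recycling crate with the tipping skip: draw the thin shutter board straight up out of its guides between skip and crate and stand it in the free slot of the dish rack (beside the saucer), and put every jar lid from the worktop into the upright skip. With all lids in the skip and the board in the rack, push the skip over until it tips right out into the crate, then ease it back fully upright without letting it drop back or slam; leave all the lids in the crate, the board standing in the rack, and the other kitchen things where they are.

Things in the scene. Friction and masses are not known exactly. Their poses are not given: they have to be found in the camera images.
- skip (a joint): tilt of the skip, rad: 0 upright, 1.8 fully tipped over the crate (hard stops). Over-centre: left alone it falls back to 0 below about 1.0 and on to 1.8 beyond (empty or loaded); lightly damped, a free fall reaches about 3 rad/s. 0.5 kg; a few newtons at the bar move it. With the shutter in its guides it hits it at about 0.2.
- skip_hinge (a point): point on the skip's hinge line, midway between its cheeks, 145 mm above the worktop; fixed to the tipper's frame. Axes: x along the hinge line, y horizontal, the way the skip tips (towards the crate), z up.
- skip_bar (a point): middle of the skip's handle, a round black bar 12 mm thick, 120 mm long, parallel to the hinge line; upright it is 145 mm behind (-y) and 115 mm above the hinge, and swings on a 185 mm radius from 51 deg behind vertical to 52 deg beyond. Clear all round: can be pushed, or pinched from above across the bar at any tilt (it turns in the fingers). Axes turn with the skip.
- skip_in (a point): centre of the steel skip's inside floor; upright: 50 mm behind the hinge, 151 mm above the worktop. Open on top; inside 132 mm along x; floor from y -55 to +45 mm; rear and side walls 71 mm high above it; the front wall slopes out to a lip 95 mm in front of this point, 56 mm above the floor. Walls 4 mm. Axes as skip_hinge's when upright, turn with the skip.
- crate_in (a point): centre of the inside floor of the grey recycling crate, 13 mm above the worktop, fixed to the tipper's frame on the tipping side. Inside 130 mm along x, 225 mm along y; walls 6 mm thick, rims 62 mm above this floor (far, +y, wall 92 mm). Axes as skip_hinge.
- shutter: plywood board 168 mm wide (its x), 6 mm thick (y), 145 mm high, 120 g; origin mid lower edge. Starts upright in two channel guides 62 mm in front (+y) of the hinge line, lower edge 90 mm, top edge 235 mm above the worktop. Guides end 160 mm up, so it must rise over 70 mm; slots 10 mm wide, 4 mm play at each end. The skip's lip, 207 mm up, is 11 mm behind it.
- rack_slot (a point): bottom centre of the dish rack's free slot, 12 mm above the worktop. The slot runs along x, 16 mm wide (y) between two pairs of 12 mm wooden pegs at x +-65 mm, tops 60 mm above this point. Wooden base 200 x 110 mm, slot 25 mm to +y of its middle. A fixed white saucer, 110 mm across, stands in the other slot 60 mm to -y, its top 110 mm above this point.
- lid1: steel jar lid, a flat solid disc 48 mm across and 16 mm high, 20 g; origin at the centre of its underside (z up as it lies at the start). It may be absent (None).
- lid2: steel jar lid, a flat solid disc 48 mm across and 16 mm high, 20 g; origin at the centre of its underside (z up as it lies at the start). It may be absent (None).
- lid3: steel jar lid, a flat solid disc 48 mm across and 16 mm high, 20 g; origin at the centre of its underside (z up as it lies at the start). It may be absent (None).
- lid4: steel jar lid, a flat solid disc 48 mm across and 16 mm high, 20 g; origin at the centre of its underside (z up as it lies at the start). It may be absent (None).
- lid5: steel jar lid, a flat solid disc 48 mm across and 16 mm high, 20 g; origin at the centre of its underside (z up as it lies at the start). It may be absent (None).
- moka: aluminium stove-top coffee pot, 90 mm wide, 160 mm tall; origin under its centre; leave it alone
- mug: white mug, 76 mm wide, 85 mm tall; origin under its centre; leave it alone
- spice: spice jar, 42 mm wide, 100 mm tall; origin under its centre; leave it alone
- shaker: white salt shaker, 38 mm wide, 70 mm tall; origin under its centre; leave it alone
- timer: egg timer, 58 mm wide, 40 mm tall; origin under its centre; leave it alone
- sponge: sponge block 70 x 100 x 30 mm; origin under its centre; leave it alone
- spoon: wooden spoon lying down; leave it alone
There are look-alikes about, which are no part of the job. Leave any brown, green or pink look-alike of the lid5 alone.

How it is judged (in metres and radians):
On the way, in this order (a step that is already met when the one before it is completed fails the run):
1. the shutter board stands in the free slot of the rack and all jar lids lie in the upright skip (x of shutter in the frame of rack_slot between -0.035 and 0.035 m and y of shutter in the frame of rack_slot between -0.012 and 0.012 m and z of shutter in the frame of rack_slot between -0.006 and 0.008 m and angle between shutter's own z axis and vertical below 0.2 rad and x of lid1 in the frame of skip_in between -0.066 and 0.066 m and y of lid1 in the frame of skip_in between -0.06 and 0.085 m and z of lid1 in the frame of skip_in between -0.01 and 0.065 m and x of lid2 in the frame of skip_in between -0.066 and 0.066 m and y of lid2 in the frame of skip_in between -0.06 and 0.085 m and z of lid2 in the frame of skip_in between -0.01 and 0.065 m and x of lid3 in the frame of skip_in between -0.066 and 0.066 m and y of lid3 in the frame of skip_in between -0.06 and 0.085 m and z of lid3 in the frame of skip_in between -0.01 and 0.065 m and x of lid4 in the frame of skip_in between -0.066 and 0.066 m and y of lid4 in the frame of skip_in between -0.06 and 0.085 m and z of lid4 in the frame of skip_in between -0.01 and 0.065 m and x of lid5 in the frame of skip_in between -0.066 and 0.066 m and y of lid5 in the frame of skip_in between -0.06 and 0.085 m and z of lid5 in the frame of skip_in between -0.01 and 0.065 m and value of joint skip below 0.1 rad), for 0.3 s.
2. the skip is tipped right out (value of joint skip above 1.6 rad), for 0.2 s.
3. the skip is back upright (value of joint skip below 0.08 rad), for 0.3 s.
At the end, for the whole second after the job is handed in: Every jar lid lies still inside the crate (below its rim), the skip is upright (within 0.08 rad), and the shutter board stands in the rack's free slot (on its floor within 8 mm, within 12 mm of the slot's middle plane and 35 mm lengthways, within 0.2 rad of upright), released (x of lid1 in the frame of crate_in between -0.066 and 0.066 m and y of lid1 in the frame of crate_in between -0.114 and 0.114 m and z of lid1 in the frame of crate_in between -0.01 and 0.062 m and x of lid2 in the frame of crate_in between -0.066 and 0.066 m and y of lid2 in the frame of crate_in between -0.114 and 0.114 m and z of lid2 in the frame of crate_in between -0.01 and 0.062 m and x of lid3 in the frame of crate_in between -0.066 and 0.066 m and y of lid3 in the frame of crate_in between -0.114 and 0.114 m and z of lid3 in the frame of crate_in between -0.01 and 0.062 m and x of lid4 in the frame of crate_in between -0.066 and 0.066 m and y of lid4 in the frame of crate_in between -0.114 and 0.114 m and z of lid4 in the frame of crate_in between -0.01 and 0.062 m and x of lid5 in the frame of crate_in between -0.066 and 0.066 m and y of lid5 in the frame of crate_in between -0.114 and 0.114 m and z of lid5 in the frame of crate_in between -0.01 and 0.062 m and linear speed of each of lid1, lid2, lid3, lid4, lid5 below 0.03 m/s and x of shutter in the frame of rack_slot between -0.035 and 0.035 m and y of shutter in the frame of rack_slot between -0.012 and 0.012 m and z of shutter in the frame of rack_slot between -0.006 and 0.008 m and angle between shutter's own z axis and vertical below 0.2 rad and value of joint skip below 0.08 rad and contact force between the fingers and shutter below 0.2 N); the robot touches nothing.
It fails at once if the skip is let drop or slammed back (returning faster than 2 rad/s) (velocity of joint skip below -2 rad/s and value of joint skip above 0.15 rad).
It fails at once if another kitchen thing is moved more than 3 cm (distance of any of moka, mug, spice, shaker, timer, sponge, spoon from where it was at the start of the episode above 0.03 m).
Of lid1, lid2, lid3, lid4, lid5 only 3 to 5 are there at a start; the rules pass over those that are not, and their reading is None.
At some moment in a run one of lid1, lid2, lid3, lid4, lid5 may be knocked a few centimetres aside while the robot is not near it.
It also fails if it takes over 210 s, if anything falls off the work surface, if the arm or the gripper's body presses on something with over 40 N, if the wrist force passes 120 N, or if a joint passes its speed limit or range.

## Working session

There is one attempt and no reset: what is moved stays moved. The work goes in short steps, Python scripts to look and compute and a tool call to move; the robot and the scene stay as the last step left them, time stands still between calls to the robot, and variables do not carry over. Pictures are saved under pics/ and viewed, about 12 in all and at most 16, crops included, and the job is handed in when it is done.

Besides the shell and the picture viewer there is one more tool, called after "Emit:" as a command line: name --argument value ..., lists and objects as JSON in quotes. apply_moves: Moves the arm, as the interface text tells. Its arguments: {"type":"object","properties":{"increments":{"type":"array","items":{"type":"object","properties":{"tx":{"type":"number"},"ty":{"type":"number"},"tz":{"type":"number"},"ax":{"type":"number"},"ay":{"type":"number"},"az":{"type":"number"},"claw":{"type":"number"}}}},"grip_force":{"type":"number"}},"required":["increments"]}

```bash
ls; mkdir -p pics; cat > h.py <<'E'
import numpy as np, cv2
from cell import r
def cap(n, f=None):
    c=r.capture(n)
    if f: cv2.imwrite('pics/'+f, cv2.cvtColor(c['img'],cv2.COLOR_RGB2BGR))
    return c
def proj(c,X):
    X=np.atleast_2d(X); p=X@np.array(c['R']).T+np.array(c['t']); s=p[:,:2]/p[:,2:]
    s=s*(1+c['k1']*(s**2).sum(1,keepdims=True)); K=np.array(c['intrinsics'])
    return s@K[:2,:2].T+K[:2,2]
def ray(c,uv):
    K=np.array(c['intrinsics']); d=(np.atleast_2d(uv)-K[:2,2])@np.linalg.inv(K[:2,:2]).T; s=d.copy()
    for _ in range(20): s=d/(1+c['k1']*(s**2).sum(1,keepdims=True))
    R=np.array(c['R']); v=np.c_[s,np.ones(len(s))]@R; o=-R.T@np.array(c['t'])
    return o,v
def onz(c,uv,z):
    o,v=ray(c,uv); z=np.broadcast_to(z,len(v)); return o+v*((z-o[2])/v[:,2])[:,None]
def tri(c1,u1,c2,u2):
    o1,v1=ray(c1,[u1]);o2,v2=ray(c2,[u2]);v1=v1[0];v2=v2[0]
    k=np.linalg.lstsq(np.c_[v1,-v2],o2-o1,rcond=None)[0]
    a=o1+k[0]*v1;b=o2+k[1]*v2
    return (a+b)/2,np.linalg.norm(a-b)
def st():
    o=r.get_obs(); np.set_printoptions(precision=4,suppress=True)
    print(o['clock'],'p',np.array(o['tool_pos']),'w',o['width'],'f',np.array(o['wrist_force']));print(np.array(o['orientation']));print('q',np.array(o['joint_positions']))
E
python3 - <<'E'
from h import *
for n in('top','side'):
    c=cap(n,n+'0.png'); R=np.array(c['R']);print(n,-R.T@np.array(c['t']),R[2],c['intrinsics'],c['k1'])
st()
E
```

```text
pics
top [ 0.33000599 -0.11560481  1.57678792] [ 0.15671602  0.01790704 -0.98748136] [[483.97105346   0.         263.77762878]
 [  0.         483.97105346 193.49807303]
 [  0.           0.           1.        ]] -0.2085937448078496
side [ 0.63064832 -1.20904172  0.91724538] [-0.05750817  0.82744976 -0.55858724] [[442.92237925   0.         247.90447358]
 [  0.         442.92237925 188.54064257]
 [  0.           0.           1.        ]] -0.13603484144063233
0.1 p [ 0.1737 -0.574   0.2526] w 0.0854362906446547 f [0.6076 0.1396 0.6838]
[[ 0.9572  0.2896 -0.0001]
 [ 0.2896 -0.9572  0.0012]
 [ 0.0002 -0.0012 -1.    ]]
q [-85.6413   5.9959   5.5316  89.6044  -0.0008  77.5257]
```

View pics/top0.png

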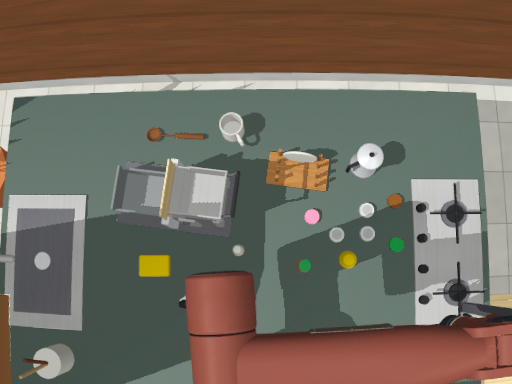

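View pics/side0.png

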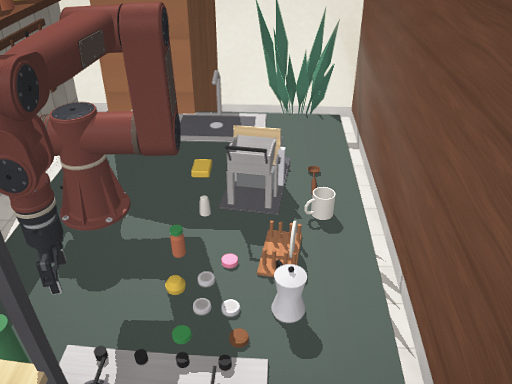

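Top view shows the tipper (115–238,160–235), the rack (298,170), and three grey lids at (367,210), (336,235) and (367,233). The pink, green and brown discs are look-alikes. I'll enlarge the key regions next.

```bash
python3 - <<'E'
import cv2,numpy as np
a=cv2.imread('pics/top0.png')[145:245,105:335]; b=cv2.imread('pics/side0.png')[115:325,160:350]
a=cv2.resize(a,None,fx=3.4,fy=3.4,interpolation=cv2.INTER_CUBIC)
cv2.imwrite('pics/a.png',a)
b=cv2.resize(b,None,fx=2.8,fy=2.8,interpolation=cv2.INTER_CUBIC); cv2.imwrite('pics/b.png',b)
E
```

```text
(no output)
```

View pics/a.png

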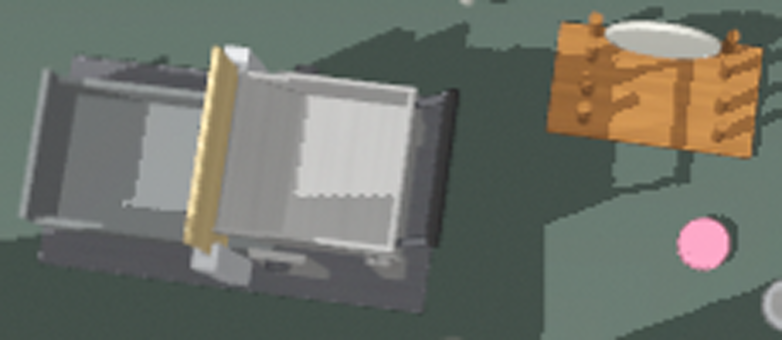

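View pics/b.png

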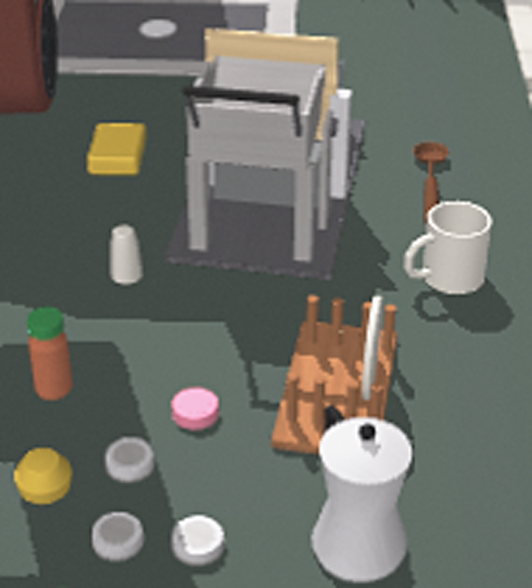

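```bash
python3 - <<'E'
from h import *
c=cap('top'); s=cap('side'); np.set_printoptions(precision=4,suppress=True)
A=lambda *p:[(105+(x+.5)/3.4-.5,145+(y+.5)/3.4-.5) for x,y in p]
B=lambda *p:[(160+(x+.5)/2.8-.5,115+(y+.5)/2.8-.5) for x,y in p]
print('shut top',onz(c,A((216,49),(189,244)),.235), 'side',onz(s,B((206,31),(337,40)),.235))
print('bar top',onz(c,A((456,92),(435,245)),.26),'side',onz(s,B((185,93),(298,101)),.26))
print('rackbase top',onz(c,A((560,22),(549,130),(750,157),(765,48)),.012))
print('pegs',onz(c,A((595,18),(591,54),(586,82),(584,112),(732,36),(722,70),(720,100),(718,134)),.072))
print('crate rim far',onz(c,A((47,72),(22,215)),.105))
hsv=cv2.cvtColor(c['img'],cv2.COLOR_RGB2HSV)
for nm,cam in(('top',c),('side',s)):
  hsv=cv2.cvtColor(cam['img'],cv2.COLOR_RGB2HSV)
  m=((hsv[...,1]<40)&(hsv[...,2]>100)).astype(np.uint8)
  n,l,q,ce=cv2.connectedComponentsWithStats(m)
  for i in range(1,n):
    if 40<q[i,4]<900: print(nm,ce[i],q[i,2:],onz(cam,[ce[i]],.012)[0])
E
```

```text
shut top [[0.644  0.1839 0.235 ]
 [0.4781 0.2014 0.235 ]] side [[0.4835 0.1922 0.235 ]
 [0.6474 0.1755 0.235 ]]
bar top [[ 0.6005 -0.0221  0.26  ]
 [ 0.4748 -0.0062  0.26  ]] side [[ 0.4802 -0.0153  0.26  ]
 [ 0.6049 -0.0269  0.26  ]]
rackbase top [[ 0.721  -0.1057  0.012 ]
 [ 0.6136 -0.0949  0.012 ]
 [ 0.5867 -0.2889  0.012 ]
 [ 0.6945 -0.3059  0.012 ]]
pegs [[ 0.7098 -0.139   0.072 ]
 [ 0.675  -0.1351  0.072 ]
 [ 0.6482 -0.1303  0.072 ]
 [ 0.6197 -0.1283  0.072 ]
 [ 0.6921 -0.2678  0.072 ]
 [ 0.6594 -0.2577  0.072 ]
 [ 0.6308 -0.2553  0.072 ]
 [ 0.5986 -0.2528  0.072 ]]
crate rim far [[0.6542 0.3748 0.105 ]
 [0.5189 0.3923 0.105 ]]
top [114.3846 102.2246] [161  14 650] [0.9032 0.4358 0.012 ]
top [251.3571 138.0714] [10  9 42] [ 0.7662 -0.0456  0.012 ]
top [293.2474 192.8474] [ 19  13 190] [ 0.5803 -0.1837  0.012 ]
top [366.815 233.29 ] [ 16  16 200] [ 0.4463 -0.4227  0.012 ]
top [237.9561 249.9649] [ 13  11 114] [ 0.394  -0.0039  0.012 ]
top [ 41.9563 260.2341] [ 17  19 252] [0.3499 0.6692 0.012 ]
top [475.6667 298.3816] [ 27  12 207] [ 0.2241 -0.7907  0.012 ]
top [471.8571 314.535
[... 155 characters left out ...]
34  0.012 ]
side [ 4.6098 49.9268] [11 10 41] [-1.4917  1.9664  0.012 ]
side [215.9067 124.8267] [14  7 75] [0.3533 0.6562 0.012 ]
side [ 76.     165.9749] [ 73  27 439] [-0.1726  0.2575  0.012 ]
side [ 13.036  216.4045] [ 56  49 749] [-0.2724 -0.0878  0.012 ]
side [204.0516 205.9484] [ 12  22 213] [0.3927 0.0157 0.012 ]
side [ 38.8105 224.6632] [31 13 95] [-0.1543 -0.1253  0.012 ]
side [314.3488 224.186 ] [ 9  7 43] [ 0.7683 -0.0646  0.012 ]
side [ 67.1605 237.8272] [12 15 81] [-0.026  -0.1841  0.012 ]
side [255.985  250.7669] [ 13  15 133] [ 0.5839 -0.204   0.012 ]
side [201.4264 306.0415] [ 18  17 265] [ 0.4507 -0.4309  0.012 ]
side [ 20.5283 342.3585] [20 37 53] [ 0.0099 -0.5928  0.012 ]
```

Shutter centre is about (0.5625, 0.188), with the tipper yawed −6°. The rack slot is about (0.6265, −0.1935), with its x axis about 8° off world +y. I'll rotate and rise first, then travel above the shutter.

Emit:
apply_moves --increments '[{"az": -8.27,"tz": -0.6,"claw": 0.2},{"az": -8.27,"tz": -0.6,"claw": 0.2},{"az": -8.27,"tz": -0.6,"claw": 0.2},{"az": -8.27,"tz": -0.6,"claw": 0.2},{"az": -8.27,"tz": -0.6,"claw": 0.2},{"az": -8.27,"tz": -0.6,"claw": 0.2},{"az": -8.27,"tz": -0.6,"claw": 0.2},{"az": -8.27,"tz": -0.6,"claw": 0.2},{"az": -8.27,"tz": -0.6,"claw": 0.2},{"az": -8.27,"tz": -0.6,"claw": 0.2}]' --grip_force 50

```text
schema error: expected keys tx, ty, tz, ax, ay, az, claw
```

Emit:
apply_moves --increments '[{"az": -8.27,"claw": 0},{"az": -8.27,"claw": 0},{"az": -8.27,"claw": 0},{"az": -8.27,"claw": 0},{"az": -8.27,"claw": 0},{"az": -8.27,"claw": 0},{"az": -8.27,"claw": 0},{"az": -8.27,"claw": 0},{"az": -8.27,"claw": 0},{"tx": -1.6,"ty": 4.2,"claw": 0}]'

```text
schema error: expected keys tx, ty, tz, ax, ay, az, claw
```

Emit:
apply_moves --increments '[{"tx": -1.6,"ty": 4.2,"claw": 0},{"tx": -1.6,"ty": 4.2,"claw": 0},{"tx": -1.6,"ty": 4.2,"claw": 0},{"tx": -1.6,"ty": 4.2,"claw": 0},{"tx": -1.6,"ty": 4.2,"claw": 0},{"tx": -1.6,"ty": 4.2,"claw": 0},{"tx": -1.6,"ty": 4.2,"claw": 0},{"tx": -1.6,"ty": 4.2,"claw": 0},{"tx": -1.6,"ty": 4.2,"claw": 0},{"tx": -1.6,"ty": 4.2,"claw": 0}]'

```text
schema error: expected keys tx, ty, tz, ax, ay, az, claw
```

Emit:
apply_moves --increments '[{"tx": -1.6,"ty": 4.2,"claw": 0},{"tx": -1.6,"ty": 4.2,"claw": 0},{"tx": -1.6,"ty": 4.2,"claw": 0},{"tx": -1.6,"ty": 4.2,"claw": 0},{"tx": -1.6,"ty": 4.2,"claw": 0},{"tx": -1.6,"ty": 4.2,"claw": 0},{"tx": -1.6,"ty": 4.2,"claw": 0},{"tx": -1.6,"ty": 4.2,"claw": 0},{"claw": 0},{"claw": 0}]'

```text
schema error: expected keys tx, ty, tz, ax, ay, az, claw
```

All keys are required, so I'll resend with every one.

Emit:
apply_moves --increments '[{"tx": 0,"ty": 0,"tz": -0.6,"ax": 0,"ay": 0,"az": -8.27,"claw": 0.2},{"tx": 0,"ty": 0,"tz": -0.6,"ax": 0,"ay": 0,"az": -8.27,"claw": 0.2},{"tx": 0,"ty": 0,"tz": -0.6,"ax": 0,"ay": 0,"az": -8.27,"claw": 0.2},{"tx": 0,"ty": 0,"tz": -0.6,"ax": 0,"ay": 0,"az": -8.27,"claw": 0.2},{"tx": 0,"ty": 0,"tz": -0.6,"ax": 0,"ay": 0,"az": -8.27,"claw": 0.2},{"tx": 0,"ty": 0,"tz": -0.6,"ax": 0,"ay": 0,"az": -8.27,"claw": 0.2},{"tx": 0,"ty": 0,"tz": -0.6,"ax": 0,"ay": 0,"az": -8.27,"claw": 0.2},{"tx": 0,"ty": 0,"tz": -0.6,"ax": 0,"ay": 0,"az": -8.27,"claw": 0.2},{"tx": 0,"ty": 0,"tz": -0.6,"ax": 0,"ay": 0,"az": -8.27,"claw": 0.2},{"tx": 0,"ty": 0,"tz": -0.6,"ax": 0,"ay": 0,"az": -8.27,"claw": 0.2}]' --grip_force 50

```text
clock: 1.2
tool_pos: [0.1738, -0.5742, 0.3133]
orientation: [[-0.172, 0.985, -0.0], [0.985, 0.172, 0.0], [0.0, 0.0, -1.0]]
wrist_force: [-0.1, 0.2, 0.9]
width: 0.0513
```

Emit:
apply_moves --increments '[{"tx": 0,"ty": 0,"tz": 0,"ax": 0,"ay": 0,"az": -8.27,"claw": 0},{"tx": 0,"ty": 0,"tz": 0,"ax": 0,"ay": 0,"az": -8.27,"claw": 0},{"tx": 0,"ty": 0,"tz": 0,"ax": 0,"ay": 0,"az": -8.27,"claw": 0},{"tx": 0,"ty": 0,"tz": 0,"ax": 0,"ay": 0,"az": -8.27,"claw": 0},{"tx": 0,"ty": 0,"tz": 0,"ax": 0,"ay": 0,"az": -8.27,"claw": 0},{"tx": 0,"ty": 0,"tz": 0,"ax": 0,"ay": 0,"az": -8.27,"claw": 0},{"tx": 0,"ty": 0,"tz": 0,"ax": 0,"ay": 0,"az": -8.27,"claw": 0},{"tx": 0,"ty": 0,"tz": 0,"ax": 0,"ay": 0,"az": -8.27,"claw": 0},{"tx": 0,"ty": 0,"tz": 0,"ax": 0,"ay": 0,"az": -8.27,"claw": 0},{"tx": 0,"ty": 0,"tz": 0,"ax": 0,"ay": 0,"az": 0,"claw": 0}]'

```text
clock: 2.2
tool_pos: [0.1738, -0.5742, 0.3131]
orientation: [[-0.995, 0.103, -0.0], [0.103, 0.995, 0.0], [0.0, 0.0, -1.0]]
wrist_force: [-0.2, -0.1, -0.3]
width: 0.0424
```

Emit:
apply_moves --increments '[{"tx": -1.6,"ty": 4.2,"tz": 0,"ax": 0,"ay": 0,"az": 0,"claw": 0},{"tx": -1.6,"ty": 4.2,"tz": 0,"ax": 0,"ay": 0,"az": 0,"claw": 0},{"tx": -1.6,"ty": 4.2,"tz": 0,"ax": 0,"ay": 0,"az": 0,"claw": 0},{"tx": -1.6,"ty": 4.2,"tz": 0,"ax": 0,"ay": 0,"az": 0,"claw": 0},{"tx": -1.6,"ty": 4.2,"tz": 0,"ax": 0,"ay": 0,"az": 0,"claw": 0},{"tx": -1.6,"ty": 4.2,"tz": 0,"ax": 0,"ay": 0,"az": 0,"claw": 0},{"tx": -1.6,"ty": 4.2,"tz": 0,"ax": 0,"ay": 0,"az": 0,"claw": 0},{"tx": -1.6,"ty": 4.2,"tz": 0,"ax": 0,"ay": 0,"az": 0,"claw": 0},{"tx": -1.6,"ty": 4.2,"tz": 0,"ax": 0,"ay": 0,"az": 0,"claw": 0},{"tx": -1.6,"ty": 4.2,"tz": 0,"ax": 0,"ay": 0,"az": 0,"claw": 0}]'

```text
clock: 3.2
tool_pos: [0.3775, -0.1718, 0.3134]
orientation: [[-0.994, 0.11, 0.001], [0.11, 0.994, -0.001], [-0.001, -0.001, -1.0]]
wrist_force: [0.5, -0.5, -0.0]
width: 0.0427
```

Emit:
apply_moves --increments '[{"tx": -1.6,"ty": 4.2,"tz": 0,"ax": 0,"ay": 0,"az": 0,"claw": 0},{"tx": -1.6,"ty": 4.2,"tz": 0,"ax": 0,"ay": 0,"az": 0,"claw": 0},{"tx": -1.6,"ty": 4.2,"tz": 0,"ax": 0,"ay": 0,"az": 0,"claw": 0},{"tx": -1.6,"ty": 4.2,"tz": 0,"ax": 0,"ay": 0,"az": 0,"claw": 0},{"tx": -1.6,"ty": 4.2,"tz": 0,"ax": 0,"ay": 0,"az": 0,"claw": 0},{"tx": -1.6,"ty": 4.2,"tz": 0,"ax": 0,"ay": 0,"az": 0,"claw": 0},{"tx": -1.6,"ty": 4.2,"tz": 0,"ax": 0,"ay": 0,"az": 0,"claw": 0},{"tx": -1.6,"ty": 4.2,"tz": 0,"ax": 0,"ay": 0,"az": 0,"claw": 0},{"tx": 0,"ty": 0,"tz": 0,"ax": 0,"ay": 0,"az": 0,"claw": 0},{"tx": 0,"ty": 0,"tz": 0,"ax": 0,"ay": 0,"az": 0,"claw": 0}]'

```text
clock: 4.2
tool_pos: [0.5395, 0.1479, 0.3126]
orientation: [[-0.994, 0.107, -0.001], [0.107, 0.994, -0.0], [0.001, -0.0, -1.0]]
wrist_force: [0.4, -0.5, 1.0]
width: 0.043
```

```bash
python3 - <<'E'
from h import *
c=cap('top','t1.png'); s=cap('side','s1.png')
p=np.array(r.get_obs()['tool_pos']); tip=p-[0,0,.02]
print(proj(c,tip),proj(s,tip),proj(s,p))
a=c['img'][180:330,80:480]; b=s['img'][90:190,190:310]; d=s['img'][200:350,60:310]
o=np.zeros((600,800,3),np.uint8); o[:300]=cv2.resize(a,(800,300),interpolation=cv2.INTER_CUBIC); o[300:600,:360]=cv2.resize(b,(360,300),interpolation=cv2.INTER_CUBIC)
o[300:564,360:]=cv2.resize(d,(440,264),interpolation=cv2.INTER_CUBIC)
cv2.imwrite('pics/m1.png',o[...,::-1])
E
```

```text
[[175.81078038 191.62905215]] [[248.22879821 116.30369199]] [[248.19157964 110.79828872]]
```

View pics/m1.png

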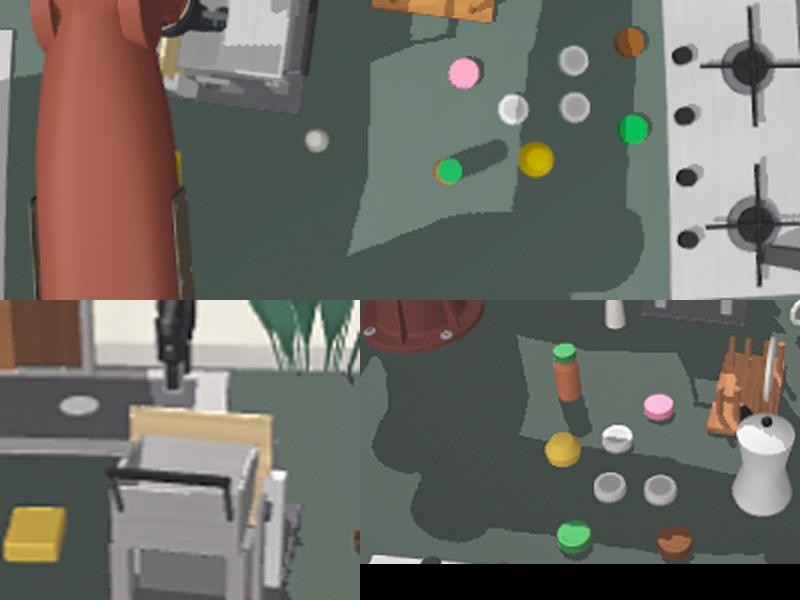

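Only three lids are present, in both views. The fingertip lands within about 1 px of the prediction. I'll move over the board, go down and close gently.

Emit:
apply_moves --increments '[{"tx": -0.95,"ty": 2.1,"tz": 0,"ax": 0,"ay": 0,"az": 0,"claw": 0},{"tx": -0.95,"ty": 2.1,"tz": 0,"ax": 0,"ay": 0,"az": 0,"claw": 0},{"tx": 0,"ty": 0,"tz": 1.5,"ax": 0,"ay": 0,"az": 0,"claw": 0},{"tx": 0,"ty": 0,"tz": 1.5,"ax": 0,"ay": 0,"az": 0,"claw": 0},{"tx": 0,"ty": 0,"tz": 1.5,"ax": 0,"ay": 0,"az": 0,"claw": 0},{"tx": 0,"ty": 0,"tz": 1.5,"ax": 0,"ay": 0,"az": 0,"claw": 0},{"tx": 0,"ty": 0,"tz": 1.6,"ax": 0,"ay": 0,"az": 0,"claw": 0},{"tx": 0,"ty": 0,"tz": 0,"ax": 0,"ay": 0,"az": 0,"claw": -0.3},{"tx": 0,"ty": 0,"tz": 0,"ax": 0,"ay": 0,"az": 0,"claw": -0.4},{"tx": 0,"ty": 0,"tz": 0,"ax": 0,"ay": 0,"az": 0,"claw": -0.5}]' --grip_force 20

```text
clock: 5.3
tool_pos: [0.5634, 0.1864, 0.2387]
orientation: [[-0.994, 0.106, 0.002], [0.106, 0.994, 0.0], [-0.002, 0.0, -1.0]]
wrist_force: [-0.1, -0.8, 0.6]
width: 0.0213
```

```bash
python3 - <<'E'
from h import *
c=cap('top','t2.png'); s=cap('side','s2.png');st()
a=c['img'][150:230,140:240]; b=s['img'][100:160,215:295]
cv2.imwrite('pics/m2.png',np.hstack([cv2.resize(a,(375,300),interpolation=cv2.INTER_CUBIC),cv2.resize(b,(400,300),interpolation=cv2.INTER_CUBIC)])[...,::-1])
E
```

```text
5.4 p [0.5634 0.1867 0.2385] w 0.021174230762091833 f [ 0.8598  0.2045 -0.7297]
[[-0.9944  0.1058  0.0017]
 [ 0.1058  0.9944  0.    ]
 [-0.0017  0.0002 -1.    ]]
q [ 5.7284  4.5598  2.5475 87.8927 -0.0079 11.801 ]
```

View pics/m2.png

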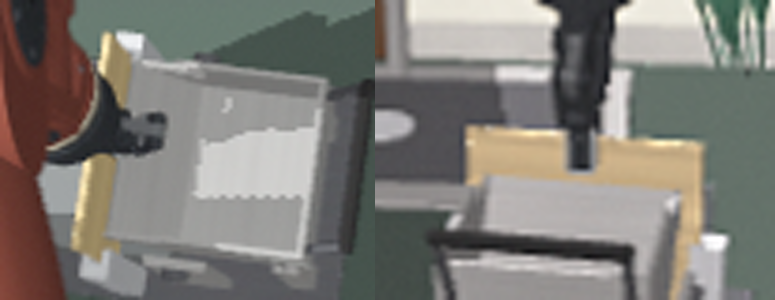

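The near finger sits in front of the board and centred on it (581 against 585 in the crop), with no contact force. I'll lower 3 mm and close.

Emit:
apply_moves --increments '[{"tx": 0,"ty": 0,"tz": 0.3,"ax": 0,"ay": 0,"az": 0,"claw": -0.6},{"tx": 0,"ty": 0,"tz": 0,"ax": 0,"ay": 0,"az": 0,"claw": -0.7},{"tx": 0,"ty": 0,"tz": 0,"ax": 0,"ay": 0,"az": 0,"claw": -0.8},{"tx": 0,"ty": 0,"tz": 0,"ax": 0,"ay": 0,"az": 0,"claw": -0.85},{"tx": 0,"ty": 0,"tz": 0,"ax": 0,"ay": 0,"az": 0,"claw": -0.9},{"tx": 0,"ty": 0,"tz": 0,"ax": 0,"ay": 0,"az": 0,"claw": -1},{"tx": 0,"ty": 0,"tz": 0,"ax": 0,"ay": 0,"az": 0,"claw": -1},{"tx": 0,"ty": 0,"tz": 0,"ax": 0,"ay": 0,"az": 0,"claw": -1},{"tx": 0,"ty": 0,"tz": 0,"ax": 0,"ay": 0,"az": 0,"claw": -1},{"tx": 0,"ty": 0,"tz": 0,"ax": 0,"ay": 0,"az": 0,"claw": -1}]' --grip_force 20

```text
clock: 6.4
tool_pos: [0.563, 0.1876, 0.2342]
orientation: [[-0.994, 0.105, 0.0], [0.105, 0.994, 0.001], [0.0, 0.001, -1.0]]
wrist_force: [0.7, 5.5, -0.0]
width: 0.0063
```

Emit:
apply_moves --increments '[{"tx": 0,"ty": 0.1,"tz": 0,"ax": 0,"ay": 0,"az": 0,"claw": -1},{"tx": 0,"ty": 0.05,"tz": 0,"ax": 0,"ay": 0,"az": 0,"claw": -1},{"tx": 0,"ty": 0,"tz": 0,"ax": 0,"ay": 0,"az": 0,"claw": -1},{"tx": 0,"ty": 0,"tz": -0.3,"ax": 0,"ay": 0,"az": 0,"claw": -1},{"tx": 0,"ty": 0,"tz": -0.5,"ax": 0,"ay": 0,"az": 0,"claw": -1},{"tx": 0,"ty": 0,"tz": -0.5,"ax": 0,"ay": 0,"az": 0,"claw": -1},{"tx": 0,"ty": 0,"tz": -0.5,"ax": 0,"ay": 0,"az": 0,"claw": -1},{"tx": 0,"ty": 0,"tz": -0.5,"ax": 0,"ay": 0,"az": 0,"claw": -1},{"tx": 0,"ty": 0,"tz": -0.5,"ax": 0,"ay": 0,"az": 0,"claw": -1},{"tx": 0,"ty": 0,"tz": -0.5,"ax": 0,"ay": 0,"az": 0,"claw": -1}]' --grip_force 60

```text
clock: 7.4
tool_pos: [0.563, 0.1887, 0.2673]
orientation: [[-0.994, 0.105, -0.001], [0.105, 0.994, 0.0], [0.001, 0.0, -1.0]]
wrist_force: [-0.3, 4.8, -4.2]
width: 0.0044
```

Emit:
apply_moves --increments '[{"tx": 0,"ty": 0,"tz": -1,"ax": 0,"ay": 0,"az": 0,"claw": -1},{"tx": 0,"ty": 0,"tz": -1,"ax": 0,"ay": 0,"az": 0,"claw": -1},{"tx": 0,"ty": 0,"tz": -1,"ax": 0,"ay": 0,"az": 0,"claw": -1},{"tx": 0,"ty": 0,"tz": -1,"ax": 0,"ay": 0,"az": 0,"claw": -1},{"tx": 0,"ty": 0,"tz": -1,"ax": 0,"ay": 0,"az": 0,"claw": -1},{"tx": 0,"ty": 0,"tz": -2,"ax": 0,"ay": 0,"az": 0,"claw": -1},{"tx": 0,"ty": 0,"tz": -2,"ax": 0,"ay": 0,"az": 0,"claw": -1},{"tx": 0,"ty": 0,"tz": -2,"ax": 0,"ay": 0,"az": 0,"claw": -1},{"tx": 0,"ty": 0,"tz": -2,"ax": 0,"ay": 0,"az": 0,"claw": -1},{"tx": 0,"ty": 0,"tz": -2,"ax": 0,"ay": 0,"az": 0,"claw": -1}]'

```text
clock: 8.4
tool_pos: [0.5631, 0.1878, 0.4189]
orientation: [[-0.994, 0.105, 0.001], [0.105, 0.994, -0.001], [-0.001, -0.001, -1.0]]
wrist_force: [-0.6, 0.8, -0.2]
width: 0.0046
```

```bash
python3 - <<'E'
from h import *
c=cap('top','t3.png'); s=cap('side','s3.png');st()
a=c['img'][120:300,100:360]; b=s['img'][40:290,190:340]
cv2.imwrite('pics/m3.png',np.hstack([cv2.resize(a,(430,298),interpolation=cv2.INTER_CUBIC),cv2.resize(b,(179,298),interpolation=cv2.INTER_CUBIC)])[...,::-1])
E
```

```text
8.5 p [0.5637 0.188  0.4206] w 0.005056096361561957 f [ 0.9162 -0.0527 -0.4428]
[[-0.9944  0.1054  0.0047]
 [ 0.1054  0.9944 -0.0008]
 [-0.0047 -0.0003 -1.    ]]
q [  5.88    11.7955  29.9036 107.8466  -0.0727  11.9277]
```

View pics/m3.png

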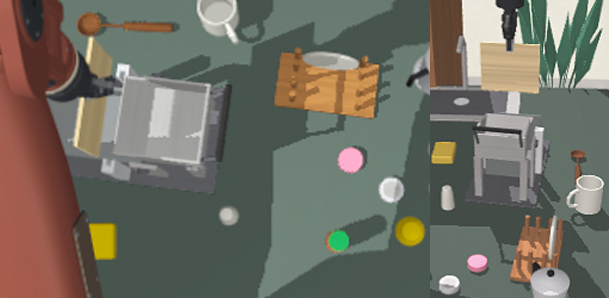

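Emit:
apply_moves --increments '[{"tx": 0,"ty": 0,"tz": -1.5,"ax": 0,"ay": 0,"az": 0,"claw": -1},{"tx": -1.1,"ty": -4.1,"tz": 0,"ax": 0,"ay": 0,"az": 0,"claw": -1},{"tx": -1.1,"ty": -4.1,"tz": 0,"ax": 0,"ay": 0,"az": 0,"claw": -1},{"tx": -1.1,"ty": -4.1,"tz": 0,"ax": 0,"ay": 0,"az": 0,"claw": -1},{"tx": -1.1,"ty": -4.1,"tz": 0,"ax": 0,"ay": 0,"az": 0,"claw": -1},{"tx": -1.1,"ty": -4.1,"tz": 0,"ax": 0,"ay": 0,"az": 0,"claw": -1},{"tx": -1.1,"ty": -4.1,"tz": 0,"ax": 0,"ay": 0,"az": 0,"claw": -1},{"tx": -1.1,"ty": -4.1,"tz": 0,"ax": 0,"ay": 0,"az": 0,"claw": -1},{"tx": -1.1,"ty": -4.1,"tz": 0,"ax": 0,"ay": 0,"az": 0,"claw": -1},{"tx": -1.1,"ty": -4.1,"tz": 0,"ax": 0,"ay": 0,"az": 0,"claw": -1}]'

```text
clock: 9.5
tool_pos: [0.6226, -0.191, 0.4316]
orientation: [[-0.994, 0.105, -0.001], [0.105, 0.994, -0.001], [0.001, -0.001, -1.0]]
wrist_force: [0.6, 0.7, -1.2]
width: 0.0047
```

Emit:
apply_moves --increments '[{"tx": -0.35,"ty": -0.4,"tz": 0,"ax": 0,"ay": 0,"az": 8.36,"claw": -1},{"tx": 0,"ty": 0,"tz": 0,"ax": 0,"ay": 0,"az": 8.36,"claw": -1},{"tx": 0,"ty": 0,"tz": 0,"ax": 0,"ay": 0,"az": 8.36,"claw": -1},{"tx": 0,"ty": 0,"tz": 0,"ax": 0,"ay": 0,"az": 8.36,"claw": -1},{"tx": 0,"ty": 0,"tz": 0,"ax": 0,"ay": 0,"az": 8.36,"claw": -1},{"tx": 0,"ty": 0,"tz": 0,"ax": 0,"ay": 0,"az": 8.36,"claw": -1},{"tx": 0,"ty": 0,"tz": 0,"ax": 0,"ay": 0,"az": 8.36,"claw": -1},{"tx": 0,"ty": 0,"tz": 0,"ax": 0,"ay": 0,"az": 8.36,"claw": -1},{"tx": 0,"ty": 0,"tz": 0,"ax": 0,"ay": 0,"az": 8.36,"claw": -1},{"tx": 0,"ty": 0,"tz": 0,"ax": 0,"ay": 0,"az": 8.36,"claw": -1}]'

```text
clock: 10.5
tool_pos: [0.6257, -0.1936, 0.4314]
orientation: [[-0.0, 1.0, -0.001], [1.0, 0.0, -0.0], [-0.0, -0.001, -1.0]]
wrist_force: [-1.4, -0.1, -0.8]
width: 0.0049
```

Emit:
apply_moves --increments '[{"tx": 0,"ty": 0,"tz": 0,"ax": 0,"ay": 0,"az": 8.3,"claw": -1},{"tx": 0,"ty": 0,"tz": 1.5,"ax": 0,"ay": 0,"az": 0,"claw": -1},{"tx": 0,"ty": 0,"tz": 2,"ax": 0,"ay": 0,"az": 0,"claw": -1},{"tx": 0,"ty": 0,"tz": 2,"ax": 0,"ay": 0,"az": 0,"claw": -1},{"tx": 0,"ty": 0,"tz": 2,"ax": 0,"ay": 0,"az": 0,"claw": -1},{"tx": 0,"ty": 0,"tz": 2,"ax": 0,"ay": 0,"az": 0,"claw": -1},{"tx": 0,"ty": 0,"tz": 2,"ax": 0,"ay": 0,"az": 0,"claw": -1},{"tx": 0,"ty": 0,"tz": 2,"ax": 0,"ay": 0,"az": 0,"claw": -1},{"tx": 0,"ty": 0,"tz": 2,"ax": 0,"ay": 0,"az": 0,"claw": -1},{"tx": 0,"ty": 0,"tz": 1,"ax": 0,"ay": 0,"az": 0,"claw": -1}]'

```text
clock: 11.5
tool_pos: [0.6249, -0.193, 0.2644]
orientation: [[0.138, 0.99, -0.003], [0.99, -0.138, 0.001], [0.0, -0.003, -1.0]]
wrist_force: [0.1, 0.0, -2.1]
width: 0.0049
```

```bash
python3 - <<'E'
from h import *
c=cap('top','t4.png'); s=cap('side','s4.png');st()
p=np.array(r.get_obs()['tool_pos'])
print(proj(c,p-[0,0,.145]),proj(s,p-[0,0,.145]))
a=c['img'][135:215,245:345]; b=s['img'][170:300,240:320]
cv2.imwrite('pics/m4.png',np.hstack([cv2.resize(a,None,fx=4.3,fy=4.3,interpolation=cv2.INTER_CUBIC),cv2.resize(b,None,fx=4.3,fy=4.3,interpolation=cv2.INTER_CUBIC)[:344]])[...,::-1]) if 0 else None
o=np.zeros((546,800,3),np.uint8);A=cv2.resize(a,None,fx=4.4,fy=4.4,interpolation=cv2.INTER_CUBIC);B=cv2.resize(b,None,fx=4.2,fy=4.2,interpolation=cv2.INTER_CUBIC)
o[:A.shape[0],:440]=A;o[:546,440:440+336]=B
cv2.imwrite('pics/m4.png',o[...,::-1])
E
```

```text
11.6 p [ 0.625  -0.193   0.2652] w 0.004865185353481577 f [-0.7906  0.5887  0.0869]
[[ 0.1381  0.9904 -0.003 ]
 [ 0.9904 -0.1381  0.0011]
 [ 0.0007 -0.0031 -1.    ]]
q [-28.5742  16.1812  18.2271  92.2267  -0.0279  69.3621]
[[297.5915 172.8807]] [[270.4455 220.9391]]
```

View pics/m4.png

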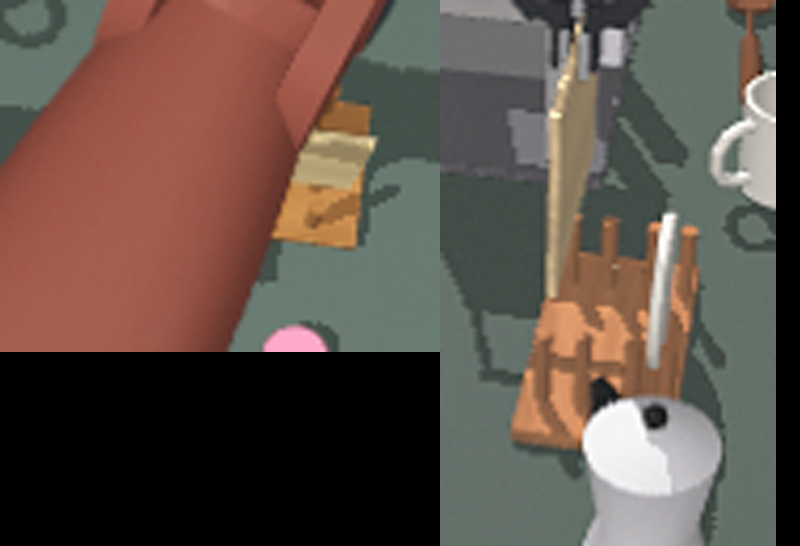

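```bash
python3 - <<'E'
from h import *
s=cap('side'); np.set_printoptions(precision=4,suppress=True)
B=lambda *p:[(240+(x-440+.5)/4.2-.5,170+(y+.5)/4.2-.5) for x,y in p]
P=onz(s,B((541,337),(584,340),(633,340),(578,218),(611,220),(655,226),(690,230)),.072)
print('pegs',P); print('near mid',(P[0]+P[1])/2,'far',(P[3]+P[4])/2)
p=np.array(r.get_obs()['tool_pos']); ux=np.array([.1381,.9904,0])
for e in(-.084,.084):print('board bottom corner pred px->crop',(proj(s,p+ux*e-[0,0,.145])[0]-[240,170])*4.2+[440,0])
print('corner z.12',onz(s,B((556,296)),.12))
print('base',onz(s,B((545,300),(700,265),(512,437)),.012))
# masks for rack base outline in t0: reuse
E
```

```text
pegs [[ 0.6086 -0.2655  0.072 ]
 [ 0.6376 -0.2669  0.072 ]
 [ 0.6707 -0.2652  0.072 ]
 [ 0.6309 -0.1341  0.072 ]
 [ 0.6551 -0.1352  0.072 ]
 [ 0.6872 -0.1405  0.072 ]
 [ 0.7126 -0.1438  0.072 ]]
near mid [ 0.6231 -0.2662  0.072 ] far [ 0.643  -0.1346  0.072 ]
board bottom corner pred px->crop [547.8763 290.0131]
board bottom corner pred px->crop [587.0819 142.397 ]
corner z.12 [[ 0.6182 -0.2785  0.12  ]]
base [[ 0.6085 -0.1574  0.012 ]
 [ 0.7248 -0.1105  0.012 ]
 [ 0.591  -0.3012  0.012 ]]
```

The side camera reads about 5 mm too high in x, judged by the board corner (556 seen, 548 predicted). Corrected for that, the slot centre is about (0.628, −0.197). I'll shift and descend to the peg tops.

Emit:
apply_moves --increments '[{"tx": -0.36,"ty": 0.36,"tz": 0,"ax": 0,"ay": 0,"az": 0,"claw": -1},{"tx": 0,"ty": 0,"tz": 2,"ax": 0,"ay": 0,"az": -0.4,"claw": -1},{"tx": 0,"ty": 0,"tz": 2,"ax": 0,"ay": 0,"az": 0,"claw": -1},{"tx": 0,"ty": 0,"tz": 0.4,"ax": 0,"ay": 0,"az": 0,"claw": -1},{"tx": 0,"ty": 0,"tz": 0.4,"ax": 0,"ay": 0,"az": 0,"claw": -1},{"tx": 0,"ty": 0,"tz": 0.4,"ax": 0,"ay": 0,"az": 0,"claw": -1},{"tx": 0,"ty": 0,"tz": 0.3,"ax": 0,"ay": 0,"az": 0,"claw": -1},{"tx": 0,"ty": 0,"tz": 0.3,"ax": 0,"ay": 0,"az": 0,"claw": -1},{"tx": 0,"ty": 0,"tz": 0.3,"ax": 0,"ay": 0,"az": 0,"claw": -1},{"tx": 0,"ty": 0,"tz": 0,"ax": 0,"ay": 0,"az": 0,"claw": -1}]'

```text
clock: 12.65
tool_pos: [0.6288, -0.1972, 0.2059]
orientation: [[0.131, 0.991, -0.0], [0.991, -0.131, 0.0], [0.0, -0.0, -1.0]]
wrist_force: [-0.1, -0.0, -0.9]
width: 0.005
```

```bash
python3 - <<'E'
from h import *
s=cap('side','s5.png');st()
b=s['img'][180:290,235:325]
cv2.imwrite('pics/m5.png',cv2.resize(b,None,fx=5,fy=5,interpolation=cv2.INTER_CUBIC)[...,::-1])
E
```

```text
12.7 p [ 0.6288 -0.1973  0.2061] w 0.004771828155619038 f [-0.7848  0.1377 -1.4876]
[[ 0.1311  0.9914 -0.0003]
 [ 0.9914 -0.1311  0.    ]
 [ 0.     -0.0003 -1.    ]]
q [-28.7555  16.1818  12.0892  85.9221  -0.0049  68.7803]
```

View pics/m5.png

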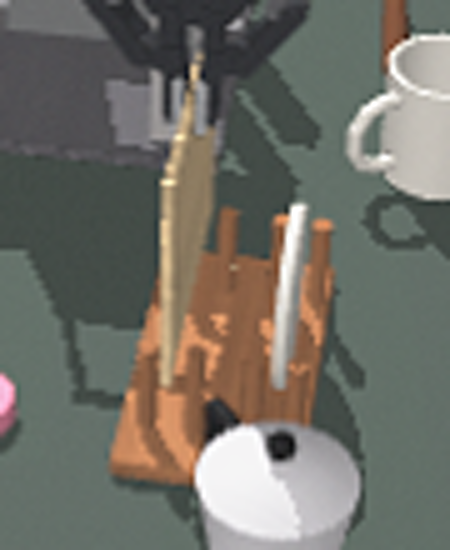

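The board is between the near pegs: board foot at (165,385), peg tops at (145,352) and (194,350). I'll make a small yaw and offset correction and descend.

Emit:
apply_moves --increments '[{"tx": 0,"ty": 0.1,"tz": 0.4,"ax": 0,"ay": 0,"az": 0.8,"claw": -1},{"tx": 0,"ty": 0,"tz": 0.6,"ax": 0,"ay": 0,"az": 0,"claw": -1},{"tx": 0,"ty": 0,"tz": 0.6,"ax": 0,"ay": 0,"az": 0,"claw": -1},{"tx": 0,"ty": 0,"tz": 0.6,"ax": 0,"ay": 0,"az": 0,"claw": -1},{"tx": 0,"ty": 0,"tz": 0.6,"ax": 0,"ay": 0,"az": 0,"claw": -1},{"tx": 0,"ty": 0,"tz": 0.6,"ax": 0,"ay": 0,"az": 0,"claw": -1},{"tx": 0,"ty": 0,"tz": 0.6,"ax": 0,"ay": 0,"az": 0,"claw": -1},{"tx": 0,"ty": 0,"tz": 0.4,"ax": 0,"ay": 0,"az": 0,"claw": -1},{"tx": 0,"ty": 0,"tz": 0.2,"ax": 0,"ay": 0,"az": 0,"claw": -1},{"tx": 0,"ty": 0,"tz": 0,"ax": 0,"ay": 0,"az": 0,"claw": -1}]'

```text
clock: 13.7
tool_pos: [0.6298, -0.1974, 0.16]
orientation: [[0.145, 0.989, -0.0], [0.989, -0.145, 0.0], [0.0, -0.0, -1.0]]
wrist_force: [0.2, 1.1, -0.7]
width: 0.0051
```

Emit:
apply_moves --increments '[{"tx": 0,"ty": 0,"tz": 0.2,"ax": 0,"ay": 0,"az": 0,"claw": -1},{"tx": 0,"ty": 0,"tz": 0.2,"ax": 0,"ay": 0,"az": 0,"claw": -1},{"tx": 0,"ty": 0,"tz": 0,"ax": 0,"ay": 0,"az": 0,"claw": -0.8},{"tx": 0,"ty": 0,"tz": 0,"ax": 0,"ay": 0,"az": 0,"claw": -0.6},{"tx": 0,"ty": 0,"tz": 0,"ax": 0,"ay": 0,"az": 0,"claw": -0.5},{"tx": 0,"ty": 0,"tz": 0,"ax": 0,"ay": 0,"az": 0,"claw": -0.4},{"tx": 0,"ty": 0,"tz": -1,"ax": 0,"ay": 0,"az": 0,"claw": -0.4},{"tx": 0,"ty": 0,"tz": -2,"ax": 0,"ay": 0,"az": 0,"claw": -0.4},{"tx": 0,"ty": 0,"tz": -3,"ax": 0,"ay": 0,"az": 0,"claw": 0},{"tx": 0,"ty": 0,"tz": -3,"ax": 0,"ay": 0,"az": 0,"claw": 0.2}]'

```text
clock: 14.7
tool_pos: [0.6297, -0.1973, 0.2479]
orientation: [[0.145, 0.989, -0.0], [0.989, -0.145, -0.0], [-0.0, -0.0, -1.0]]
wrist_force: [1.2, -0.2, -0.2]
width: 0.051
```

```bash
python3 - <<'E'
from h import *
c=cap('top','t6.png');s=cap('side','s6.png');st()
o=np.zeros((550,800,3),np.uint8)
o[:,:450]=cv2.resize(s['img'][180:290,235:325],None,fx=5,fy=5,interpolation=cv2.INTER_CUBIC)
o[:350,450:]=cv2.resize(s['img'][260:320,180:240],(350,350),interpolation=cv2.INTER_CUBIC)
o[350:,450:]=cv2.resize(c['img'][195:265,300:422],(350,200),interpolation=cv2.INTER_CUBIC)
cv2.imwrite('pics/m6.png',o[...,::-1])
E
```

```text
14.8 p [ 0.6315 -0.1983  0.2525] w 0.05114717489233875 f [-0.1425  0.3367  0.213 ]
[[ 0.145   0.9894  0.0068]
 [ 0.9894 -0.145  -0.0039]
 [-0.0028  0.0073 -1.    ]]
q [-28.7213  16.5357  17.3174  90.3316  -0.0059  69.6154]
```

View pics/m6.png

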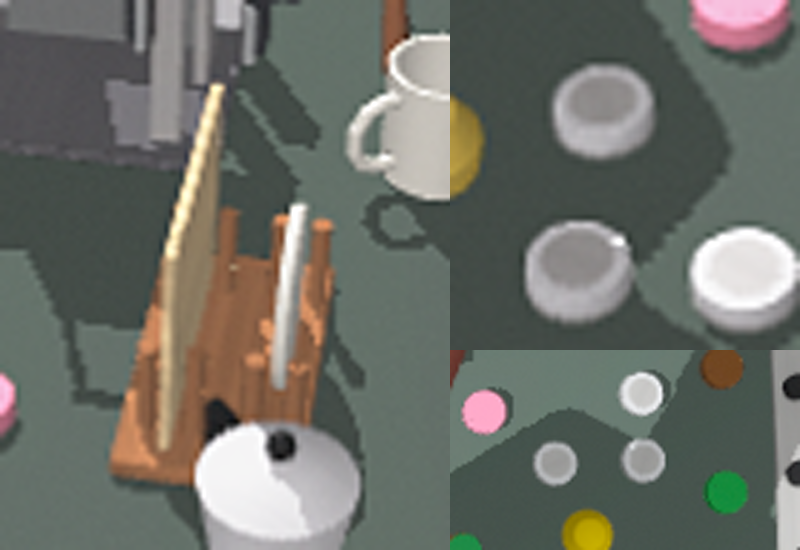

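The board stands in the slot and is released. The three lids are visible at top px (336.6,234.5), (367.2,233.5) and (366.5,210).

```bash
python3 - <<'E'
from h import *
c=cap('top');s=cap('side');np.set_printoptions(precision=4,suppress=True)
t=[(336.6,234.5),(367.2,233.5),(366.5,210.05)];u=[(206.4,278.5),(201.9,305.4),(230.6,306.6)]
T=onz(c,t,.016);S=onz(s,u,.016);print(T,S,[tri(c,a,s,b) for a,b in zip(t,u)],sep='\n')
M=(T+S)/2
print(M)
# yellow timer, pink, brown, green
for k,uv in dict(timer=(348,260),pink=(312,216),brown=(395,201),green=(397,244)).items():print(k,onz(c,[uv],.02))
E
```

```text
[[ 0.4428 -0.3229  0.016 ]
 [ 0.4453 -0.4232  0.016 ]
 [ 0.5221 -0.423   0.016 ]]
[[ 0.4506 -0.333   0.016 ]
 [ 0.4524 -0.432   0.016 ]
 [ 0.5285 -0.4311  0.016 ]]
[(array([ 0.4461, -0.3237,  0.0057]), np.float64(0.0051032297944915254)), (array([ 0.4483, -0.4245,  0.0065]), np.float64(0.004669926824128032)), (array([ 0.5254, -0.4243,  0.0073]), np.float64(0.004499113038096309))]
[[ 0.4467 -0.3279  0.016 ]
 [ 0.4489 -0.4276  0.016 ]
 [ 0.5253 -0.4271  0.016 ]]
timer [[ 0.3602 -0.3579  0.02  ]]
pink [[ 0.5029 -0.2435  0.02  ]]
brown [[ 0.551  -0.5186  0.02  ]]
green [[ 0.4099 -0.5202  0.02  ]]
```

Emit:
apply_moves --increments '[{"tx": 0,"ty": 0,"tz": 0,"ax": 0,"ay": 0,"az": -8.39,"claw": 0.45},{"tx": 0,"ty": 0,"tz": 0,"ax": 0,"ay": 0,"az": -8.39,"claw": 0.45},{"tx": 0,"ty": 0,"tz": 0,"ax": 0,"ay": 0,"az": -8.39,"claw": 0.45},{"tx": 0,"ty": 0,"tz": 0,"ax": 0,"ay": 0,"az": -8.39,"claw": 0.45},{"tx": 0,"ty": 0,"tz": 0,"ax": 0,"ay": 0,"az": -8.39,"claw": 0.45},{"tx": 0,"ty": 0,"tz": 0,"ax": 0,"ay": 0,"az": -8.39,"claw": 0.45},{"tx": 0,"ty": 0,"tz": 0,"ax": 0,"ay": 0,"az": -8.39,"claw": 0.45},{"tx": 0,"ty": 0,"tz": 0,"ax": 0,"ay": 0,"az": -8.39,"claw": 0.45},{"tx": 0,"ty": 0,"tz": 0,"ax": 0,"ay": 0,"az": -8.39,"claw": 0.45},{"tx": 0,"ty": 0,"tz": 0,"ax": 0,"ay": 0,"az": -8.39,"claw": 0.45}]' --grip_force 30

```text
clock: 15.9
tool_pos: [0.6294, -0.1971, 0.2449]
orientation: [[-0.97, 0.243, -0.002], [0.243, 0.97, 0.001], [0.002, 0.0, -1.0]]
wrist_force: [0.1, -0.4, 0.4]
width: 0.0619
```

Emit:
apply_moves --increments '[{"tx": 0,"ty": 0,"tz": 0,"ax": 0,"ay": 0,"az": -8.39,"claw": 0.45},{"tx": 0,"ty": 0,"tz": 0,"ax": 0,"ay": 0,"az": 0,"claw": 0.45},{"tx": 3.37,"ty": -2.98,"tz": 0,"ax": 0,"ay": 0,"az": 0,"claw": 0.45},{"tx": 3.37,"ty": -2.98,"tz": 0,"ax": 0,"ay": 0,"az": 0,"claw": 0.45},{"tx": 3.37,"ty": -2.98,"tz": 0,"ax": 0,"ay": 0,"az": 0,"claw": 0.45},{"tx": 3.37,"ty": -2.98,"tz": 0,"ax": 0,"ay": 0,"az": 0,"claw": 0.45},{"tx": 3.37,"ty": -2.98,"tz": 0,"ax": 0,"ay": 0,"az": 0,"claw": 0.45},{"tx": 0,"ty": 0,"tz": 4,"ax": 0,"ay": 0,"az": 0,"claw": 0.45},{"tx": 0,"ty": 0,"tz": 4,"ax": 0,"ay": 0,"az": 0,"claw": 0.45},{"tx": 0,"ty": 0,"tz": 4,"ax": 0,"ay": 0,"az": 0,"claw": 0.45}]'

```text
clock: 16.9
tool_pos: [0.446, -0.328, 0.1246]
orientation: [[-0.994, 0.111, 0.0], [0.111, 0.994, -0.0], [-0.0, -0.0, -1.0]]
wrist_force: [1.4, -0.8, 1.3]
width: 0.0621
```

Emit:
apply_moves --increments '[{"tx": 0,"ty": 0,"tz": 4,"ax": 0,"ay": 0,"az": 0,"claw": 0.45},{"tx": 0,"ty": 0,"tz": 1.5,"ax": 0,"ay": 0,"az": 0,"claw": 0.45},{"tx": 0,"ty": 0,"tz": 0,"ax": 0,"ay": 0,"az": 0,"claw": 0.45},{"tx": 0,"ty": 0,"tz": 0,"ax": 0,"ay": 0,"az": 0,"claw": 0.45},{"tx": 0,"ty": 0,"tz": 0,"ax": 0,"ay": 0,"az": 0,"claw": 0.45},{"tx": 0,"ty": 0,"tz": 0,"ax": 0,"ay": 0,"az": 0,"claw": 0.45},{"tx": 0,"ty": 0,"tz": 0,"ax": 0,"ay": 0,"az": 0,"claw": 0.45},{"tx": 0,"ty": 0,"tz": 0,"ax": 0,"ay": 0,"az": 0,"claw": 0.45},{"tx": 0,"ty": 0,"tz": 0,"ax": 0,"ay": 0,"az": 0,"claw": 0.45},{"tx": 0,"ty": 0,"tz": 0,"ax": 0,"ay": 0,"az": 0,"claw": 0.45}]'

```text
clock: 17.9
tool_pos: [0.4467, -0.3279, 0.0714]
orientation: [[-0.994, 0.105, 0.0], [0.105, 0.994, -0.0], [-0.0, -0.0, -1.0]]
wrist_force: [-0.4, 0.3, -0.3]
width: 0.0622
```

```bash
python3 - <<'E'
from h import *
c=cap('top','t7.png');s=cap('side','s7.png');st()
o=np.zeros((400,800,3),np.uint8)
o[:,:400]=cv2.resize(s['img'][240:320,170:250],(400,400),interpolation=cv2.INTER_CUBIC)
o[:,400:]=cv2.resize(c['img'][190:270,300:380],(400,400),interpolation=cv2.INTER_CUBIC)
cv2.imwrite('pics/m7.png',o[...,::-1])
E
```

```text
18.0 p [ 0.4466 -0.3279  0.0713] w 0.061910749783389306 f [ 0.183  -0.9061 -0.4906]
[[-0.9944  0.1054 -0.0001]
 [ 0.1054  0.9944 -0.    ]
 [ 0.0001 -0.     -1.    ]]
q [-49.807    0.8364 -18.7939  70.3704  -0.0035 -43.7571]
```

View pics/m7.png

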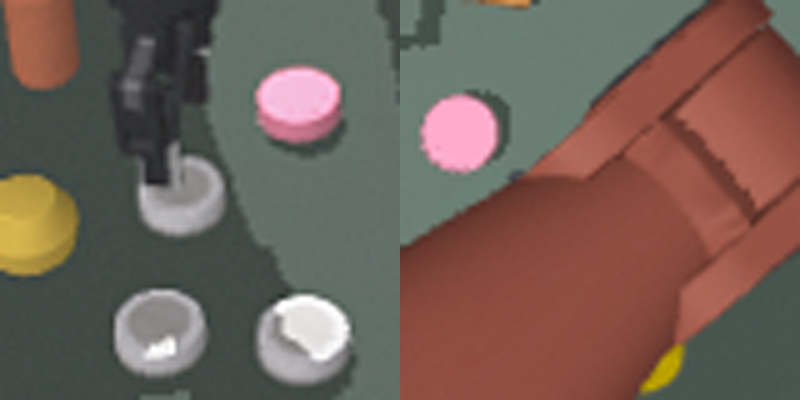

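```bash
python3 - <<'E'
from h import *
s=cap('side');p=np.array(r.get_obs()['tool_pos']);J=np.array([.105,.994,0])
f=lambda X:(proj(s,X)[0]-[170,240])*5
print('near tip',f(p-.033*J-[0,0,.015]),'far',f(p+.033*J-[0,0,.015]),'lid below',f([p[0],p[1],.016]),f([p[0]+.006,p[1],.016]))
E
```

```text
near tip [156.67755972 175.94475236] far [185.98740029  93.86995878] lid below [176.28667786 185.61378391] [186.80097164 186.11425238]
```

Emit:
apply_moves --increments '[{"tx": -0.3,"ty": 0,"tz": 1.5,"ax": 0,"ay": 0,"az": 0,"claw": 0.45},{"tx": 0,"ty": 0,"tz": 1.8,"ax": 0,"ay": 0,"az": 0,"claw": 0.45},{"tx": 0,"ty": 0,"tz": 1.8,"ax": 0,"ay": 0,"az": 0,"claw": 0.45},{"tx": 0,"ty": 0,"tz": 0,"ax": 0,"ay": 0,"az": 0,"claw": 0.2},{"tx": 0,"ty": 0,"tz": 0,"ax": 0,"ay": 0,"az": 0,"claw": 0},{"tx": 0,"ty": 0,"tz": 0,"ax": 0,"ay": 0,"az": 0,"claw": -0.3},{"tx": 0,"ty": 0,"tz": 0,"ax": 0,"ay": 0,"az": 0,"claw": -0.3},{"tx": 0,"ty": 0,"tz": -2,"ax": 0,"ay": 0,"az": 0,"claw": -0.3},{"tx": 0,"ty": 0,"tz": -3,"ax": 0,"ay": 0,"az": 0,"claw": -0.3},{"tx": 0,"ty": 0,"tz": -4,"ax": 0,"ay": 0,"az": 0,"claw": -0.3}]' --grip_force 30

```text
clock: 19.05
tool_pos: [0.4485, -0.3268, 0.109]
orientation: [[-0.994, 0.105, -0.003], [0.105, 0.994, 0.003], [0.003, 0.003, -1.0]]
wrist_force: [0.6, -0.3, -0.2]
width: 0.0466
```

Emit:
apply_moves --increments '[{"tx": 0,"ty": 0,"tz": -4,"ax": 0,"ay": 0,"az": 0,"claw": -0.3},{"tx": 0,"ty": 0,"tz": -4,"ax": 0,"ay": 0,"az": 0,"claw": -0.3},{"tx": 0,"ty": 0,"tz": -4,"ax": 0,"ay": 0,"az": 0,"claw": -0.3},{"tx": 0,"ty": 0,"tz": -4,"ax": 0,"ay": 0,"az": 0,"claw": -0.3},{"tx": 0,"ty": 0,"tz": -4,"ax": 0,"ay": 0,"az": 0,"claw": -0.3},{"tx": -0.26,"ty": 4.08,"tz": 0,"ax": 0,"ay": 0,"az": 0,"claw": -0.3},{"tx": -0.26,"ty": 4.08,"tz": 0,"ax": 0,"ay": 0,"az": 0,"claw": -0.3},{"tx": -0.26,"ty": 4.08,"tz": 0,"ax": 0,"ay": 0,"az": 0,"claw": -0.3},{"tx": -0.26,"ty": 4.08,"tz": 0,"ax": 0,"ay": 0,"az": 0,"claw": -0.3},{"tx": -0.26,"ty": 4.08,"tz": 0,"ax": 0,"ay": 0,"az": 0,"claw": -0.3}]'

```text
clock: 20.05
tool_pos: [0.484, -0.1251, 0.3097]
orientation: [[-0.994, 0.106, -0.0], [0.106, 0.994, 0.0], [0.001, 0.0, -1.0]]
wrist_force: [1.3, -0.1, -0.8]
width: 0.0468
```

Emit:
apply_moves --increments '[{"tx": -0.26,"ty": 4.08,"tz": 0,"ax": 0,"ay": 0,"az": 0,"claw": -0.3},{"tx": -0.26,"ty": 4.08,"tz": 0,"ax": 0,"ay": 0,"az": 0,"claw": -0.3},{"tx": -0.26,"ty": 4.08,"tz": 0,"ax": 0,"ay": 0,"az": 0,"claw": -0.3},{"tx": -0.26,"ty": 4.08,"tz": 0,"ax": 0,"ay": 0,"az": 0,"claw": -0.3},{"tx": -0.26,"ty": 4.08,"tz": 0,"ax": 0,"ay": 0,"az": 0,"claw": -0.3},{"tx": 0,"ty": 0,"tz": 0,"ax": 0,"ay": 0,"az": 0,"claw": -0.3},{"tx": 0,"ty": 0,"tz": 0,"ax": 0,"ay": 0,"az": 0,"claw": -0.3},{"tx": 0,"ty": 0,"tz": 0,"ax": 0,"ay": 0,"az": 0,"claw": -0.3},{"tx": 0,"ty": 0,"tz": 2,"ax": 0,"ay": 0,"az": 0,"claw": -0.3},{"tx": 0,"ty": 0,"tz": 1,"ax": 0,"ay": 0,"az": 0,"claw": -0.3}]'

```text
clock: 21.05
tool_pos: [0.5182, 0.0736, 0.2789]
orientation: [[-0.994, 0.107, -0.001], [0.107, 0.994, -0.0], [0.001, -0.0, -1.0]]
wrist_force: [0.5, 0.1, -0.3]
width: 0.0471
```

```bash
python3 - <<'E'
from h import *
s=cap('side','s8.png');st()
cv2.imwrite('pics/m8.png',cv2.resize(s['img'][90:230,190:330],(560,560),interpolation=cv2.INTER_CUBIC)[...,::-1])
E
```

```text
21.1 p [0.5177 0.0738 0.2774] w 0.04687063844316624 f [ 1.1331  0.5111 -2.4618]
[[-0.9942  0.1071 -0.0032]
 [ 0.1071  0.9943  0.0002]
 [ 0.0032 -0.0002 -1.    ]]
q [-6.2281 -6.877  -4.6923 92.3708 -0.0103 -0.081 ]
```

View pics/m8.png

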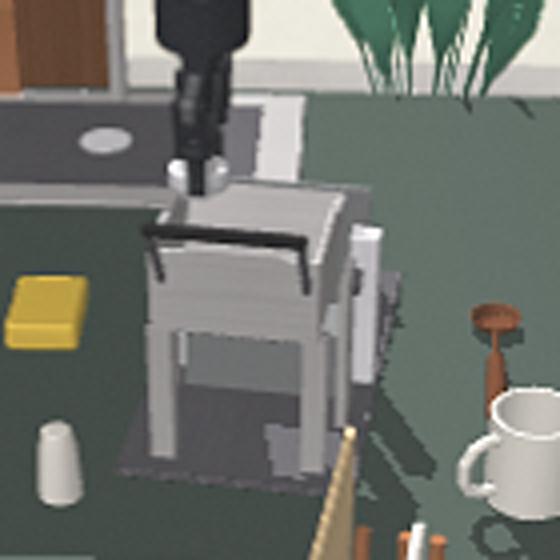

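The lid is held over the left half of the skip. I'll shift 7 mm inward, lower, release and rise, then go for lid B.

Emit:
apply_moves --increments '[{"tx": -0.7,"ty": 0,"tz": 1,"ax": 0,"ay": 0,"az": 0,"claw": -0.3},{"tx": 0,"ty": 0,"tz": 2,"ax": 0,"ay": 0,"az": 0,"claw": -0.3},{"tx": 0,"ty": 0,"tz": 2,"ax": 0,"ay": 0,"az": 0,"claw": -0.3},{"tx": 0,"ty": 0,"tz": 2,"ax": 0,"ay": 0,"az": 0,"claw": -0.3},{"tx": 0,"ty": 0,"tz": 1,"ax": 0,"ay": 0,"az": 0,"claw": -0.3},{"tx": 0,"ty": 0,"tz": 0,"ax": 0,"ay": 0,"az": 0,"claw": 0.1},{"tx": 0,"ty": 0,"tz": 0,"ax": 0,"ay": 0,"az": 0,"claw": 0.35},{"tx": 0,"ty": 0,"tz": 0,"ax": 0,"ay": 0,"az": 0,"claw": 0.35},{"tx": 0,"ty": 0,"tz": -3,"ax": 0,"ay": 0,"az": 0,"claw": 0.35},{"tx": 0,"ty": 0,"tz": -4,"ax": 0,"ay": 0,"az": 0,"claw": 0.35}]'

```text
clock: 22.1
tool_pos: [0.5244, 0.074, 0.2692]
orientation: [[-0.994, 0.106, -0.004], [0.106, 0.994, -0.0], [0.004, -0.0, -1.0]]
wrist_force: [0.9, 0.1, -0.5]
width: 0.0575
```

Emit:
apply_moves --increments '[{"tx": 0,"ty": 0,"tz": -4,"ax": 0,"ay": 0,"az": 0,"claw": 0.45},{"tx": 0.18,"ty": -4.6,"tz": 0,"ax": 0,"ay": 0,"az": 0,"claw": 0.45},{"tx": 0.18,"ty": -4.6,"tz": 0,"ax": 0,"ay": 0,"az": 0,"claw": 0.45},{"tx": 0.18,"ty": -4.6,"tz": 0,"ax": 0,"ay": 0,"az": 0,"claw": 0.45},{"tx": 0.18,"ty": -4.6,"tz": 0,"ax": 0,"ay": 0,"az": 0,"claw": 0.45},{"tx": 0.18,"ty": -4.6,"tz": 0,"ax": 0,"ay": 0,"az": 0,"claw": 0.45},{"tx": 0.18,"ty": -4.6,"tz": 0,"ax": 0,"ay": 0,"az": 0,"claw": 0.45},{"tx": 0.18,"ty": -4.6,"tz": 0,"ax": 0,"ay": 0,"az": 0,"claw": 0.45},{"tx": 0,"ty": 0,"tz": 0,"ax": 0,"ay": 0,"az": 0,"claw": 0.45},{"tx": 0,"ty": 0,"tz": 0,"ax": 0,"ay": 0,"az": 0,"claw": 0.45}]'

```text
clock: 23.1
tool_pos: [0.4785, -0.2459, 0.31]
orientation: [[-0.994, 0.108, -0.001], [0.108, 0.994, 0.0], [0.001, 0.0, -1.0]]
wrist_force: [0.7, 0.7, -0.5]
width: 0.0616
```

```bash
python3 - <<'E'
from h import *
c=cap('top','t9.png');s=cap('side','s9.png');st()
o=np.zeros((600,800,3),np.uint8)
o[:300,:400]=cv2.resize(s['img'][260:320,170:250],(400,300),interpolation=cv2.INTER_CUBIC)
o[:300,400:]=cv2.resize(c['img'][190:250,320:400],(400,300),interpolation=cv2.INTER_CUBIC)
o[300:,:400]=cv2.resize(c['img'][150:240,110:240],(400,300),interpolation=cv2.INTER_CUBIC)
cv2.imwrite('pics/m9.png',o[...,::-1])
E
```

```text
23.2 p [ 0.4791 -0.2443  0.3104] w 0.06167480175817399 f [ 0.5052  0.5546 -0.0799]
[[-0.9945  0.105  -0.    ]
 [ 0.105   0.9945 -0.    ]
 [ 0.     -0.     -1.    ]]
q [-40.9625  -3.697    1.7695  95.4661  -0.0011 -34.9352]
```

View pics/m9.png

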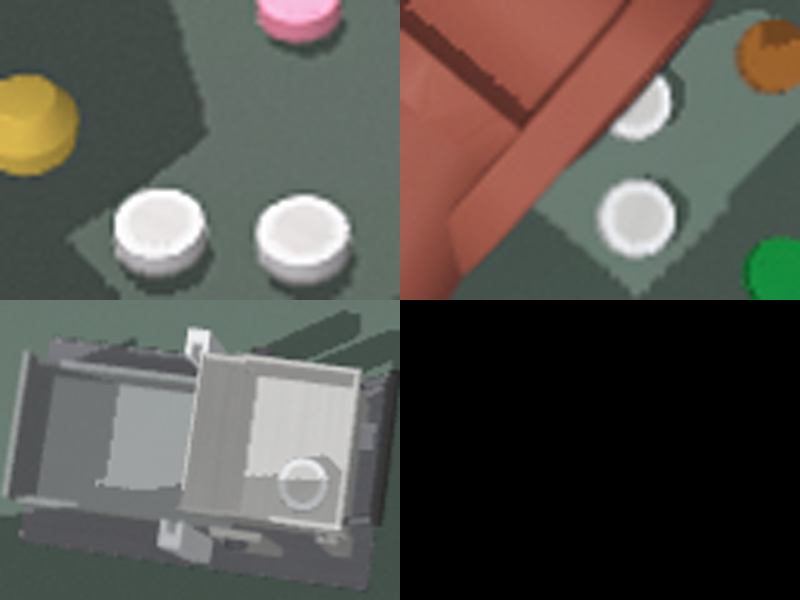

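Lid 1 lies on the skip floor at crop (302,483), and B and C have not moved. Now lid B.

Emit:
apply_moves --increments '[{"tx": 0.19,"ty": -4.63,"tz": 0,"ax": 0,"ay": 0,"az": 0,"claw": 0.45},{"tx": 0.19,"ty": -4.63,"tz": 0,"ax": 0,"ay": 0,"az": 0,"claw": 0.45},{"tx": 0.19,"ty": -4.63,"tz": 0,"ax": 0,"ay": 0,"az": 0,"claw": 0.45},{"tx": 0.19,"ty": -4.63,"tz": 0,"ax": 0,"ay": 0,"az": 0,"claw": 0.45},{"tx": 0,"ty": 0,"tz": 4,"ax": 0,"ay": 0,"az": 0,"claw": 0.45},{"tx": 0,"ty": 0,"tz": 4.8,"ax": 0,"ay": 0,"az": 0,"claw": 0.45},{"tx": 0,"ty": 0,"tz": 4.8,"ax": 0,"ay": 0,"az": 0,"claw": 0.45},{"tx": 0,"ty": 0,"tz": 4.8,"ax": 0,"ay": 0,"az": 0,"claw": 0.45},{"tx": 0,"ty": 0,"tz": 4,"ax": 0,"ay": 0,"az": 0,"claw": 0.45},{"tx": 0,"ty": 0,"tz": 0.6,"ax": 0,"ay": 0,"az": 0,"claw": 0.45}]'

```text
clock: 24.2
tool_pos: [0.4507, -0.424, 0.0749]
orientation: [[-0.995, 0.103, -0.005], [0.103, 0.995, 0.007], [0.005, 0.006, -1.0]]
wrist_force: [-0.2, 1.0, -0.7]
width: 0.0623
```

Emit:
apply_moves --increments '[{"tx": 0,"ty": 0,"tz": 2,"ax": 0,"ay": 0,"az": 0,"claw": 0.45},{"tx": 0,"ty": 0,"tz": 2,"ax": 0,"ay": 0,"az": 0,"claw": 0.45},{"tx": 0,"ty": 0,"tz": 2,"ax": 0,"ay": 0,"az": 0,"claw": 0.45},{"tx": 0,"ty": 0,"tz": 0,"ax": 0,"ay": 0,"az": 0,"claw": 0.2},{"tx": 0,"ty": 0,"tz": 0,"ax": 0,"ay": 0,"az": 0,"claw": 0},{"tx": 0,"ty": 0,"tz": 0,"ax": 0,"ay": 0,"az": 0,"claw": -0.3},{"tx": 0,"ty": 0,"tz": 0,"ax": 0,"ay": 0,"az": 0,"claw": -0.3},{"tx": 0,"ty": 0,"tz": -2,"ax": 0,"ay": 0,"az": 0,"claw": -0.3},{"tx": 0,"ty": 0,"tz": -3,"ax": 0,"ay": 0,"az": 0,"claw": -0.3},{"tx": 0,"ty": 0,"tz": -4,"ax": 0,"ay": 0,"az": 0,"claw": -0.3}]'

```text
clock: 25.2
tool_pos: [0.4513, -0.4274, 0.1105]
orientation: [[-0.994, 0.105, -0.001], [0.105, 0.994, 0.002], [0.001, 0.002, -1.0]]
wrist_force: [0.5, 0.0, -0.0]
width: 0.0464
```

Emit:
apply_moves --increments '[{"tx": 0,"ty": 0,"tz": -4,"ax": 0,"ay": 0,"az": 0,"claw": -0.3},{"tx": 0,"ty": 0,"tz": -4,"ax": 0,"ay": 0,"az": 0,"claw": -0.3},{"tx": 0,"ty": 0,"tz": -4,"ax": 0,"ay": 0,"az": 0,"claw": -0.3},{"tx": 0,"ty": 0,"tz": -4,"ax": 0,"ay": 0,"az": 0,"claw": -0.3},{"tx": 0,"ty": 0,"tz": -4,"ax": 0,"ay": 0,"az": 0,"claw": -0.3},{"tx": -0.69,"ty": 4.61,"tz": 0,"ax": 0,"ay": 0,"az": 0,"claw": -0.3},{"tx": -0.69,"ty": 4.61,"tz": 0,"ax": 0,"ay": 0,"az": 0,"claw": -0.3},{"tx": -0.69,"ty": 4.61,"tz": 0,"ax": 0,"ay": 0,"az": 0,"claw": -0.3},{"tx": -0.69,"ty": 4.61,"tz": 0,"ax": 0,"ay": 0,"az": 0,"claw": -0.3},{"tx": -0.69,"ty": 4.61,"tz": 0,"ax": 0,"ay": 0,"az": 0,"claw": -0.3}]'

```text
clock: 26.2
tool_pos: [0.5107, -0.2009, 0.3114]
orientation: [[-0.994, 0.106, 0.001], [0.106, 0.994, -0.001], [-0.002, -0.001, -1.0]]
wrist_force: [1.5, -0.4, -0.5]
width: 0.0466
```

Emit:
apply_moves --increments '[{"tx": -0.69,"ty": 4.61,"tz": 0,"ax": 0,"ay": 0,"az": 0,"claw": -0.3},{"tx": -0.69,"ty": 4.61,"tz": 0,"ax": 0,"ay": 0,"az": 0,"claw": -0.3},{"tx": -0.69,"ty": 4.61,"tz": 0,"ax": 0,"ay": 0,"az": 0,"claw": -0.3},{"tx": -0.69,"ty": 4.61,"tz": 0,"ax": 0,"ay": 0,"az": 0,"claw": -0.3},{"tx": -0.69,"ty": 4.61,"tz": 0,"ax": 0,"ay": 0,"az": 0,"claw": -0.3},{"tx": -0.69,"ty": 4.61,"tz": 0,"ax": 0,"ay": 0,"az": 0,"claw": -0.3},{"tx": 0,"ty": 0,"tz": 0,"ax": 0,"ay": 0,"az": 0,"claw": -0.3},{"tx": 0,"ty": 0,"tz": 0,"ax": 0,"ay": 0,"az": 0,"claw": -0.3},{"tx": 0,"ty": 0,"tz": 2,"ax": 0,"ay": 0,"az": 0,"claw": -0.3},{"tx": 0,"ty": 0,"tz": 1,"ax": 0,"ay": 0,"az": 0,"claw": -0.3}]'

```text
clock: 27.2
tool_pos: [0.5806, 0.067, 0.2796]
orientation: [[-0.994, 0.107, -0.0], [0.107, 0.994, -0.0], [0.0, -0.0, -1.0]]
wrist_force: [-0.0, -0.4, -0.9]
width: 0.0469
```

Emit:
apply_moves --increments '[{"tx": 0,"ty": 0,"tz": 1,"ax": 0,"ay": 0,"az": 0,"claw": -0.3},{"tx": 0,"ty": 0,"tz": 2,"ax": 0,"ay": 0,"az": 0,"claw": -0.3},{"tx": 0,"ty": 0,"tz": 2,"ax": 0,"ay": 0,"az": 0,"claw": -0.3},{"tx": 0,"ty": 0,"tz": 2,"ax": 0,"ay": 0,"az": 0,"claw": -0.3},{"tx": 0,"ty": 0,"tz": 1,"ax": 0,"ay": 0,"az": 0,"claw": -0.3},{"tx": 0,"ty": 0,"tz": 0,"ax": 0,"ay": 0,"az": 0,"claw": 0.1},{"tx": 0,"ty": 0,"tz": 0,"ax": 0,"ay": 0,"az": 0,"claw": 0.35},{"tx": 0,"ty": 0,"tz": 0,"ax": 0,"ay": 0,"az": 0,"claw": 0.35},{"tx": 0,"ty": 0,"tz": -3,"ax": 0,"ay": 0,"az": 0,"claw": 0.35},{"tx": 0,"ty": 0,"tz": -4,"ax": 0,"ay": 0,"az": 0,"claw": 0.35}]'

```text
clock: 28.2
tool_pos: [0.5797, 0.068, 0.2691]
orientation: [[-0.994, 0.106, -0.004], [0.106, 0.994, 0.0], [0.004, -0.0, -1.0]]
wrist_force: [0.5, -0.6, 0.6]
width: 0.0579
```

Emit:
apply_moves --increments '[{"tx": 0,"ty": 0,"tz": -4,"ax": 0,"ay": 0,"az": 0,"claw": 0.45},{"tx": 0,"ty": -4.5,"tz": 0,"ax": 0,"ay": 0,"az": 0,"claw": 0.45},{"tx": 0,"ty": -4.5,"tz": 0,"ax": 0,"ay": 0,"az": 0,"claw": 0.45},{"tx": 0,"ty": -4.5,"tz": 0,"ax": 0,"ay": 0,"az": 0,"claw": 0.45},{"tx": 0,"ty": -4.5,"tz": 0,"ax": 0,"ay": 0,"az": 0,"claw": 0.45},{"tx": 0,"ty": -4.5,"tz": 0,"ax": 0,"ay": 0,"az": 0,"claw": 0.45},{"tx": 0,"ty": -4.5,"tz": 0,"ax": 0,"ay": 0,"az": 0,"claw": 0.45},{"tx": 0,"ty": -4.5,"tz": 0,"ax": 0,"ay": 0,"az": 0,"claw": 0.45},{"tx": 0,"ty": 0,"tz": 0,"ax": 0,"ay": 0,"az": 0,"claw": 0.45},{"tx": 0,"ty": 0,"tz": 0,"ax": 0,"ay": 0,"az": 0,"claw": 0.45}]'

```text
clock: 29.2
tool_pos: [0.5472, -0.2462, 0.3101]
orientation: [[-0.994, 0.108, -0.0], [0.108, 0.994, 0.0], [0.0, 0.0, -1.0]]
wrist_force: [0.6, 1.3, -0.1]
width: 0.0618
```

```bash
python3 - <<'E'
from h import *
c=cap('top','t10.png');s=cap('side','s10.png');st()
for nm,cam,b in(('top',c,(320,410,190,260)),('side',s,(190,270,285,325)),('skip',c,(160,235,150,240))):
  im=cam['img'][b[2]:b[3],b[0]:b[1]]; g=cv2.resize(cv2.cvtColor(im,cv2.COLOR_RGB2GRAY),None,fx=4,fy=4,interpolation=cv2.INTER_CUBIC)
  h=cv2.HoughCircles(g,cv2.HOUGH_GRADIENT,1,30,param1=80,param2=18,minRadius=24,maxRadius=38)
  print(nm,None if h is None else h[0][:5,:2]/4+[b[0],b[2]])
  if nm=='side':
    m=((cv2.cvtColor(im,cv2.COLOR_RGB2HSV)[...,1]<40)&(g[::4,::4]>120)).astype(np.uint8)
    n,l,q,ce=cv2.connectedComponentsWithStats(m); print([(ce[i]+[b[0],b[2]],q[i,4]) for i in range(1,n) if q[i,4]>40])
E
```

```text
29.3 p [ 0.5477 -0.2445  0.3105] w 0.06196644416253294 f [-0.1276  0.7696 -0.1576]
[[-0.9945  0.105   0.0001]
 [ 0.105   0.9945  0.    ]
 [-0.0001  0.0001 -1.    ]]
q [-36.5392   7.2125  12.8949  95.6771   0.0071 -30.5138]
top [[366.625 210.375]]
side [[230.875 308.125]]
[(array([230.364 , 307.4982]), np.int32(283))]
skip [[210.625 186.625]
 [208.125 205.375]]
```

Lid C has not moved and two lids are seen in the skip. Now lid C.

Emit:
apply_moves --increments '[{"tx": 0,"ty": -4.59,"tz": 0,"ax": 0,"ay": 0,"az": 0,"claw": 0.45},{"tx": 0,"ty": -4.59,"tz": 0,"ax": 0,"ay": 0,"az": 0,"claw": 0.45},{"tx": 0,"ty": -4.59,"tz": 0,"ax": 0,"ay": 0,"az": 0,"claw": 0.45},{"tx": 0,"ty": -4.59,"tz": 0,"ax": 0,"ay": 0,"az": 0,"claw": 0.45},{"tx": 0,"ty": 0,"tz": 4,"ax": 0,"ay": 0,"az": 0,"claw": 0.45},{"tx": 0,"ty": 0,"tz": 4.8,"ax": 0,"ay": 0,"az": 0,"claw": 0.45},{"tx": 0,"ty": 0,"tz": 4.8,"ax": 0,"ay": 0,"az": 0,"claw": 0.45},{"tx": 0,"ty": 0,"tz": 4.8,"ax": 0,"ay": 0,"az": 0,"claw": 0.45},{"tx": 0,"ty": 0,"tz": 4,"ax": 0,"ay": 0,"az": 0,"claw": 0.45},{"tx": 0,"ty": 0,"tz": 0.6,"ax": 0,"ay": 0,"az": 0,"claw": 0.45}]'

```text
clock: 30.3
tool_pos: [0.5267, -0.4236, 0.0745]
orientation: [[-0.995, 0.103, -0.006], [0.103, 0.995, 0.007], [0.006, 0.006, -1.0]]
wrist_force: [-0.5, 1.1, -0.1]
width: 0.0618
```

Emit:
apply_moves --increments '[{"tx": 0,"ty": 0,"tz": 2,"ax": 0,"ay": 0,"az": 0,"claw": 0.45},{"tx": 0,"ty": 0,"tz": 2,"ax": 0,"ay": 0,"az": 0,"claw": 0.45},{"tx": 0,"ty": 0,"tz": 2,"ax": 0,"ay": 0,"az": 0,"claw": 0.45},{"tx": 0,"ty": 0,"tz": 0,"ax": 0,"ay": 0,"az": 0,"claw": 0.2},{"tx": 0,"ty": 0,"tz": 0,"ax": 0,"ay": 0,"az": 0,"claw": 0},{"tx": 0,"ty": 0,"tz": 0,"ax": 0,"ay": 0,"az": 0,"claw": -0.3},{"tx": 0,"ty": 0,"tz": 0,"ax": 0,"ay": 0,"az": 0,"claw": -0.3},{"tx": 0,"ty": 0,"tz": -2,"ax": 0,"ay": 0,"az": 0,"claw": -0.3},{"tx": 0,"ty": 0,"tz": -3,"ax": 0,"ay": 0,"az": 0,"claw": -0.3},{"tx": 0,"ty": 0,"tz": -4,"ax": 0,"ay": 0,"az": 0,"claw": -0.3}]'

```text
clock: 31.3
tool_pos: [0.5276, -0.4269, 0.1104]
orientation: [[-0.994, 0.105, -0.002], [0.105, 0.994, 0.002], [0.002, 0.002, -1.0]]
wrist_force: [0.8, 0.2, -0.7]
width: 0.0467
```

Emit:
apply_moves --increments '[{"tx": 0,"ty": 0,"tz": -4,"ax": 0,"ay": 0,"az": 0,"claw": -0.3},{"tx": 0,"ty": 0,"tz": -4,"ax": 0,"ay": 0,"az": 0,"claw": -0.3},{"tx": 0,"ty": 0,"tz": -4,"ax": 0,"ay": 0,"az": 0,"claw": -0.3},{"tx": 0,"ty": 0,"tz": -4,"ax": 0,"ay": 0,"az": 0,"claw": -0.3},{"tx": 0,"ty": 0,"tz": -4,"ax": 0,"ay": 0,"az": 0,"claw": -0.3},{"tx": 0.27,"ty": 4.62,"tz": 0,"ax": 0,"ay": 0,"az": 0,"claw": -0.3},{"tx": 0.27,"ty": 4.62,"tz": 0,"ax": 0,"ay": 0,"az": 0,"claw": -0.3},{"tx": 0.27,"ty": 4.62,"tz": 0,"ax": 0,"ay": 0,"az": 0,"claw": -0.3},{"tx": 0.27,"ty": 4.62,"tz": 0,"ax": 0,"ay": 0,"az": 0,"claw": -0.3},{"tx": 0.27,"ty": 4.62,"tz": 0,"ax": 0,"ay": 0,"az": 0,"claw": -0.3}]'

```text
clock: 32.3
tool_pos: [0.539, -0.1948, 0.3114]
orientation: [[-0.994, 0.106, 0.001], [0.106, 0.994, -0.001], [-0.002, -0.001, -1.0]]
wrist_force: [0.7, 0.9, -0.5]
width: 0.0468
```

Emit:
apply_moves --increments '[{"tx": 0.27,"ty": 4.62,"tz": 0,"ax": 0,"ay": 0,"az": 0,"claw": -0.3},{"tx": 0.27,"ty": 4.62,"tz": 0,"ax": 0,"ay": 0,"az": 0,"claw": -0.3},{"tx": 0.27,"ty": 4.62,"tz": 0,"ax": 0,"ay": 0,"az": 0,"claw": -0.3},{"tx": 0.27,"ty": 4.62,"tz": 0,"ax": 0,"ay": 0,"az": 0,"claw": -0.3},{"tx": 0.27,"ty": 4.62,"tz": 0,"ax": 0,"ay": 0,"az": 0,"claw": -0.3},{"tx": 0.27,"ty": 4.62,"tz": 0,"ax": 0,"ay": 0,"az": 0,"claw": -0.3},{"tx": 0,"ty": 0,"tz": 0,"ax": 0,"ay": 0,"az": 0,"claw": -0.3},{"tx": 0,"ty": 0,"tz": 2,"ax": 0,"ay": 0,"az": 0,"claw": -0.3},{"tx": 0,"ty": 0,"tz": 2,"ax": 0,"ay": 0,"az": 0,"claw": -0.3},{"tx": 0,"ty": 0,"tz": 2,"ax": 0,"ay": 0,"az": 0,"claw": -0.3}]'

```text
clock: 33.3
tool_pos: [0.5525, 0.0806, 0.2506]
orientation: [[-0.994, 0.105, 0.002], [0.105, 0.994, -0.0], [-0.002, -0.0, -1.0]]
wrist_force: [0.7, 0.2, -0.8]
width: 0.0471
```

Emit:
apply_moves --increments '[{"tx": 0,"ty": 0,"tz": 2,"ax": 0,"ay": 0,"az": 0,"claw": -0.3},{"tx": 0,"ty": 0,"tz": 2,"ax": 0,"ay": 0,"az": 0,"claw": -0.3},{"tx": 0,"ty": 0,"tz": 0,"ax": 0,"ay": 0,"az": 0,"claw": -0.3},{"tx": 0,"ty": 0,"tz": 0,"ax": 0,"ay": 0,"az": 0,"claw": 0.1},{"tx": 0,"ty": 0,"tz": 0,"ax": 0,"ay": 0,"az": 0,"claw": 0.35},{"tx": 0,"ty": 0,"tz": 0,"ax": 0,"ay": 0,"az": 0,"claw": 0.35},{"tx": 0,"ty": 0,"tz": -3,"ax": 0,"ay": 0,"az": 0,"claw": 0.35},{"tx": 0,"ty": 0,"tz": -4,"ax": 0,"ay": 0,"az": 0,"claw": 0.35},{"tx": 0,"ty": 0,"tz": -4,"ax": 0,"ay": 0,"az": 0,"claw": 0.35},{"tx": 0,"ty": 0,"tz": 0,"ax": 0,"ay": 0,"az": 0,"claw": 0.35}]'

```text
clock: 34.3
tool_pos: [0.554, 0.0806, 0.3273]
orientation: [[-0.994, 0.105, 0.009], [0.105, 0.994, -0.001], [-0.009, 0.0, -1.0]]
wrist_force: [0.8, -0.0, 0.5]
width: 0.0576
```

All three lids have been dropped. I'll back off to check the skip.

Emit:
apply_moves --increments '[{"tx": 0,"ty": -4.5,"tz": 0,"ax": 0,"ay": 0,"az": 0,"claw": 0},{"tx": 0,"ty": -4.5,"tz": 0,"ax": 0,"ay": 0,"az": 0,"claw": 0},{"tx": 0,"ty": -4.5,"tz": 0,"ax": 0,"ay": 0,"az": 0,"claw": 0},{"tx": 0,"ty": -4.5,"tz": 0,"ax": 0,"ay": 0,"az": 0,"claw": 0},{"tx": 0,"ty": -4.5,"tz": 0,"ax": 0,"ay": 0,"az": 0,"claw": 0},{"tx": 0,"ty": -4.5,"tz": 0,"ax": 0,"ay": 0,"az": 0,"claw": 0},{"tx": 0,"ty": 0,"tz": 0,"ax": 0,"ay": 0,"az": 0,"claw": 0},{"tx": 0,"ty": 0,"tz": 0,"ax": 0,"ay": 0,"az": 0,"claw": 0},{"tx": 0,"ty": 0,"tz": 0,"ax": 0,"ay": 0,"az": 0,"claw": 0},{"tx": 0,"ty": 0,"tz": 0,"ax": 0,"ay": 0,"az": 0,"claw": 0}]'

```text
clock: 35.3
tool_pos: [0.5241, -0.1866, 0.3206]
orientation: [[-0.995, 0.104, 0.0], [0.104, 0.995, -0.0], [-0.0, -0.0, -1.0]]
wrist_force: [0.3, 0.2, 0.3]
width: 0.0427
```

```bash
python3 - <<'E'
from h import *
c=cap('top','t11.png');s=cap('side','s11.png');st()
o=np.zeros((600,800,3),np.uint8)
o[:360,:520]=cv2.resize(c['img'][150:240,110:240],(520,360),interpolation=cv2.INTER_CUBIC)
o[360:,:480]=cv2.resize(s['img'][240:340,110:310],(480,240),interpolation=cv2.INTER_CUBIC)
o[:360,520:]=cv2.resize(s['img'][150:270,220:313],(280,360),interpolation=cv2.INTER_CUBIC)
cv2.imwrite('pics/m11.png',o[...,::-1])
E
```

```text
35.4 p [ 0.5241 -0.1867  0.3205] w 0.042783234767465074 f [ 0.003  -0.915  -0.8157]
[[-0.9946  0.1037  0.0004]
 [ 0.1037  0.9946 -0.0002]
 [-0.0004 -0.0002 -1.    ]]
q [-33.0764  -0.1722   6.287   96.4343  -0.0003 -27.1217]
```

View pics/m11.png

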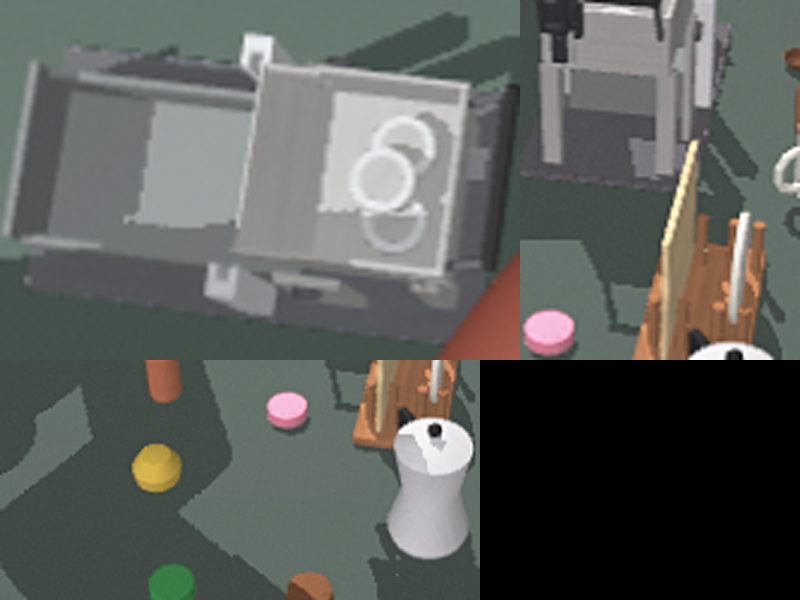

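All three lids are in the skip (crop circles at (405,145), (383,180) and (393,225)). The worktop holds no more lids and the board stands in the rack. Next I'll pinch the bar.

Emit:
apply_moves --increments '[{"tx": 0,"ty": 4.25,"tz": 0,"ax": 0,"ay": 0,"az": 0,"claw": 0},{"tx": 0,"ty": 4.25,"tz": 0,"ax": 0,"ay": 0,"az": 0,"claw": 0},{"tx": 0,"ty": 4.25,"tz": 0,"ax": 0,"ay": 0,"az": 0,"claw": 0},{"tx": 0,"ty": 4.25,"tz": 0,"ax": 0,"ay": 0,"az": 0,"claw": 0},{"tx": 0,"ty": 0,"tz": 0,"ax": 0,"ay": 0,"az": 0,"claw": 0},{"tx": 0,"ty": 0,"tz": 1.5,"ax": 0,"ay": 0,"az": 0,"claw": 0},{"tx": 0,"ty": 0,"tz": 1.5,"ax": 0,"ay": 0,"az": 0,"claw": 0},{"tx": 0,"ty": 0,"tz": 1.5,"ax": 0,"ay": 0,"az": 0,"claw": 0},{"tx": 0,"ty": 0,"tz": 1.25,"ax": 0,"ay": 0,"az": 0,"claw": 0},{"tx": 0,"ty": 0,"tz": 0,"ax": 0,"ay": 0,"az": 0,"claw": -0.2}]' --grip_force 20

```text
clock: 36.4
tool_pos: [0.541, -0.0184, 0.261]
orientation: [[-0.994, 0.105, -0.002], [0.105, 0.994, 0.001], [0.003, 0.0, -1.0]]
wrist_force: [0.5, 0.4, -0.4]
width: 0.0342
```

Emit:
apply_moves --increments '[{"tx": 0,"ty": 0,"tz": 0,"ax": 0,"ay": 0,"az": 0,"claw": -0.4},{"tx": 0,"ty": 0,"tz": 0,"ax": 0,"ay": 0,"az": 0,"claw": -0.5},{"tx": 0,"ty": 0,"tz": 0,"ax": 0,"ay": 0,"az": 0,"claw": -0.6},{"tx": 0,"ty": 0,"tz": 0,"ax": 0,"ay": 0,"az": 0,"claw": -0.7},{"tx": 0,"ty": 0,"tz": 0,"ax": 0,"ay": 0,"az": 0,"claw": -0.8},{"tx": 0,"ty": 0,"tz": 0,"ax": 0,"ay": 0,"az": 0,"claw": -0.9},{"tx": 0,"ty": 0,"tz": 0,"ax": 0,"ay": 0,"az": 0,"claw": -0.9},{"tx": 0,"ty": 0,"tz": 0,"ax": 0,"ay": 0,"az": 0,"claw": -0.9},{"tx": 0,"ty": 0,"tz": 0,"ax": 0,"ay": 0,"az": 0,"claw": -0.9},{"tx": 0,"ty": 0,"tz": 0,"ax": 0,"ay": 0,"az": 0,"claw": -0.9}]'

```text
clock: 37.4
tool_pos: [0.5423, -0.0131, 0.2636]
orientation: [[-0.995, 0.101, 0.003], [0.101, 0.995, 0.011], [-0.001, 0.011, -1.0]]
wrist_force: [4.0, 29.5, -0.2]
width: 0.0117
```

Emit:
apply_moves --increments '[{"tx": 0,"ty": 0.25,"tz": 0,"ax": 0,"ay": 0,"az": 0,"claw": -0.9},{"tx": 0,"ty": 0.2,"tz": 0,"ax": 0,"ay": 0,"az": 0,"claw": -0.9},{"tx": 0,"ty": 0,"tz": 0,"ax": 0,"ay": 0,"az": 0,"claw": -0.9},{"tx": 0,"ty": 0,"tz": 0,"ax": 0,"ay": 0,"az": 0,"claw": -0.9},{"tx": 0,"ty": 0,"tz": 0,"ax": 0,"ay": 0,"az": 0,"claw": -0.9},{"tx": 0,"ty": 0,"tz": 0,"ax": 0,"ay": 0,"az": 0,"claw": -0.9},{"tx": 0,"ty": 0,"tz": 0,"ax": 0,"ay": 0,"az": 0,"claw": -0.9},{"tx": 0,"ty": 0,"tz": 0,"ax": 0,"ay": 0,"az": 0,"claw": -0.9},{"tx": 0,"ty": 0,"tz": 0,"ax": 0,"ay": 0,"az": 0,"claw": -0.9},{"tx": 0,"ty": 0,"tz": 0,"ax": 0,"ay": 0,"az": 0,"claw": -0.9}]'

```text
clock: 38.4
tool_pos: [0.5424, -0.0127, 0.2636]
orientation: [[-0.995, 0.104, 0.001], [0.104, 0.995, 0.003], [-0.001, 0.003, -1.0]]
wrist_force: [-0.1, 10.2, -0.6]
width: 0.0113
```

Emit:
apply_moves --increments '[{"tx": 0,"ty": 1.2,"tz": -1.26,"ax": 0,"ay": 0,"az": 0,"claw": -0.9},{"tx": 0,"ty": 1.2,"tz": -1.15,"ax": 0,"ay": 0,"az": 0,"claw": -0.9},{"tx": 0,"ty": 1.3,"tz": -1.04,"ax": 0,"ay": 0,"az": 0,"claw": -0.9},{"tx": 0,"ty": 1.39,"tz": -0.92,"ax": 0,"ay": 0,"az": 0,"claw": -0.9},{"tx": 0,"ty": 1.47,"tz": -0.79,"ax": 0,"ay": 0,"az": 0,"claw": -0.9},{"tx": 0,"ty": 1.53,"tz": -0.65,"ax": 0,"ay": 0,"az": 0,"claw": -0.9},{"tx": 0,"ty": 1.58,"tz": -0.52,"ax": 0,"ay": 0,"az": 0,"claw": -0.9},{"tx": 0,"ty": 1.62,"tz": -0.37,"ax": 0,"ay": 0,"az": 0,"claw": -0.9},{"tx": 0,"ty": 1.65,"tz": -0.23,"ax": 0,"ay": 0,"az": 0,"claw": -0.9},{"tx": 0,"ty": 1.66,"tz": -0.07,"ax": 0,"ay": 0,"az": 0,"claw": -0.9}]' --grip_force 20

```text
clock: 39.4
tool_pos: [0.5588, 0.1323, 0.335]
orientation: [[-0.994, 0.105, 0.005], [0.105, 0.994, -0.001], [-0.005, -0.0, -1.0]]
wrist_force: [7.5, -2.1, -0.8]
width: 0.011
```

Emit:
apply_moves --increments '[{"tx": 0,"ty": 1.66,"tz": 0.07,"ax": 0,"ay": 0,"az": 0,"claw": -0.9},{"tx": 0,"ty": 1.65,"tz": 0.23,"ax": 0,"ay": 0,"az": 0,"claw": -0.9},{"tx": 0,"ty": 1.62,"tz": 0.37,"ax": 0,"ay": 0,"az": 0,"claw": -0.9},{"tx": 0,"ty": 1.58,"tz": 0.52,"ax": 0,"ay": 0,"az": 0,"claw": -0.9},{"tx": 0,"ty": 1.53,"tz": 0.65,"ax": 0,"ay": 0,"az": 0,"claw": -0.9},{"tx": 0,"ty": 1.47,"tz": 0.79,"ax": 0,"ay": 0,"az": 0,"claw": -0.9},{"tx": 0,"ty": 1.39,"tz": 0.92,"ax": 0,"ay": 0,"az": 0,"claw": -0.9},{"tx": 0,"ty": 1.3,"tz": 1.04,"ax": 0,"ay": 0,"az": 0,"claw": -0.9},{"tx": 0,"ty": 1.2,"tz": 1.15,"ax": 0,"ay": 0,"az": 0,"claw": -0.9},{"tx": 0,"ty": 0.6,"tz": 0.7,"ax": 0,"ay": 0,"az": 0,"claw": -0.9}]'

```text
clock: 40.4
tool_pos: [0.5734, 0.2723, 0.2691]
orientation: [[-0.995, 0.104, 0.003], [0.104, 0.995, 0.001], [-0.003, 0.001, -1.0]]
wrist_force: [8.1, -0.3, 0.9]
width: 0.0109
```

Emit:
apply_moves --increments '[{"tx": 0,"ty": 0,"tz": 0,"ax": 0,"ay": 0,"az": 0,"claw": -0.9},{"tx": 0,"ty": 0,"tz": 0,"ax": 0,"ay": 0,"az": 0,"claw": -0.9},{"tx": 0,"ty": 0,"tz": 0,"ax": 0,"ay": 0,"az": 0,"claw": -0.9},{"tx": 0,"ty": 0,"tz": 0,"ax": 0,"ay": 0,"az": 0,"claw": -0.9},{"tx": 0,"ty": 0,"tz": 0,"ax": 0,"ay": 0,"az": 0,"claw": -0.9},{"tx": 0,"ty": 0,"tz": 0,"ax": 0,"ay": 0,"az": 0,"claw": -0.9},{"tx": 0,"ty": 0,"tz": 0,"ax": 0,"ay": 0,"az": 0,"claw": -0.9},{"tx": 0,"ty": 0,"tz": 0,"ax": 0,"ay": 0,"az": 0,"claw": -0.9},{"tx": 0,"ty": 0,"tz": 0,"ax": 0,"ay": 0,"az": 0,"claw": -0.9},{"tx": 0,"ty": 0,"tz": 0,"ax": 0,"ay": 0,"az": 0,"claw": -0.9}]'

```text
clock: 41.4
tool_pos: [0.5732, 0.2716, 0.27]
orientation: [[-0.994, 0.105, 0.003], [0.105, 0.994, 0.001], [-0.003, 0.001, -1.0]]
wrist_force: [6.6, 1.2, -0.2]
width: 0.011
```

```bash
python3 - <<'E'
from h import *
c=cap('top','t12.png');s=cap('side','s12.png');st()
o=np.zeros((520,800,3),np.uint8)
o[:,:400]=cv2.resize(c['img'][130:260,90:190],(400,520),interpolation=cv2.INTER_CUBIC)
o[:,400:]=cv2.resize(s['img'][90:220,210:310],(400,520),interpolation=cv2.INTER_CUBIC)
cv2.imwrite('pics/m12.png',o[...,::-1])
E
```

```text
41.5 p [0.5732 0.2717 0.27  ] w 0.010720349022815117 f [ 5.707   0.8638 -0.427 ]
[[-0.9945  0.1049  0.0033]
 [ 0.1049  0.9945  0.0012]
 [-0.0032  0.0015 -1.    ]]
q [13.5589 12.1235 14.0622 91.7386  0.0219 19.5817]
```

View pics/m12.png

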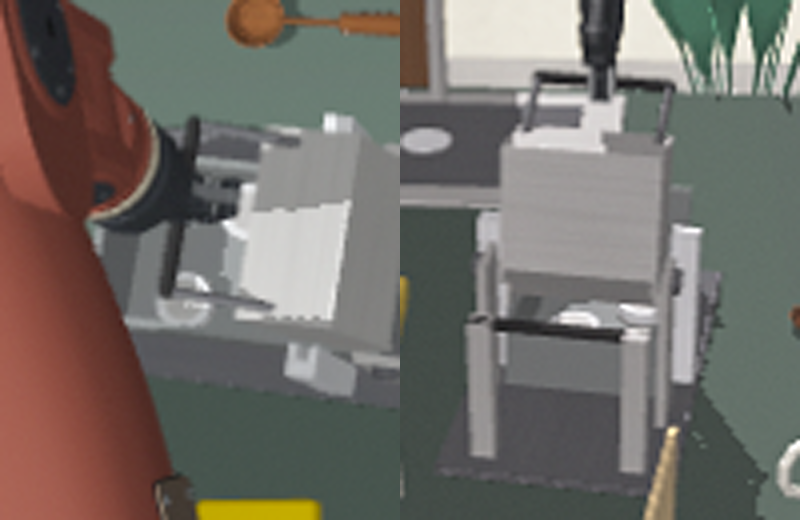

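The skip is tipped: bar height 0.267 m means about 1.75 rad. Lids are visible in the crate. Now I'll ease it back at about 0.5 rad/s, still pinched.

Emit:
apply_moves --increments '[{"tx": 0,"ty": -0.6,"tz": -0.7,"ax": 0,"ay": 0,"az": 0,"claw": -0.9},{"tx": 0,"ty": -0.6,"tz": -0.58,"ax": 0,"ay": 0,"az": 0,"claw": -0.9},{"tx": 0,"ty": -0.6,"tz": -0.57,"ax": 0,"ay": 0,"az": 0,"claw": -0.9},{"tx": 0,"ty": -0.65,"tz": -0.52,"ax": 0,"ay": 0,"az": 0,"claw": -0.9},{"tx": 0,"ty": -0.65,"tz": -0.52,"ax": 0,"ay": 0,"az": 0,"claw": -0.9},{"tx": 0,"ty": -0.7,"tz": -0.46,"ax": 0,"ay": 0,"az": 0,"claw": -0.9},{"tx": 0,"ty": -0.7,"tz": -0.46,"ax": 0,"ay": 0,"az": 0,"claw": -0.9},{"tx": 0,"ty": -0.73,"tz": -0.4,"ax": 0,"ay": 0,"az": 0,"claw": -0.9},{"tx": 0,"ty": -0.74,"tz": -0.39,"ax": 0,"ay": 0,"az": 0,"claw": -0.9},{"tx": 0,"ty": -0.76,"tz": -0.33,"ax": 0,"ay": 0,"az": 0,"claw": -0.9}]'

```text
clock: 42.5
tool_pos: [0.5652, 0.2055, 0.3207]
orientation: [[-0.995, 0.104, 0.003], [0.104, 0.995, 0.003], [-0.003, 0.004, -1.0]]
wrist_force: [-0.2, 3.5, 3.8]
width: 0.0109
```

Emit:
apply_moves --increments '[{"tx": 0,"ty": -0.77,"tz": -0.32,"ax": 0,"ay": 0,"az": 0,"claw": -0.9},{"tx": 0,"ty": -0.79,"tz": -0.26,"ax": 0,"ay": 0,"az": 0,"claw": -0.9},{"tx": 0,"ty": -0.79,"tz": -0.26,"ax": 0,"ay": 0,"az": 0,"claw": -0.9},{"tx": 0,"ty": -0.81,"tz": -0.19,"ax": 0,"ay": 0,"az": 0,"claw": -0.9},{"tx": 0,"ty": -0.81,"tz": -0.18,"ax": 0,"ay": 0,"az": 0,"claw": -0.9},{"tx": 0,"ty": -0.82,"tz": -0.12,"ax": 0,"ay": 0,"az": 0,"claw": -0.9},{"tx": 0,"ty": -0.83,"tz": -0.11,"ax": 0,"ay": 0,"az": 0,"claw": -0.9},{"tx": 0,"ty": -0.83,"tz": -0.04,"ax": 0,"ay": 0,"az": 0,"claw": -0.9},{"tx": 0,"ty": -0.83,"tz": -0.03,"ax": 0,"ay": 0,"az": 0,"claw": -0.9},{"tx": 0,"ty": 0,"tz": 0,"ax": 0,"ay": 0,"az": 0,"claw": -0.9}]'

```text
clock: 43.5
tool_pos: [0.5563, 0.1314, 0.334]
orientation: [[-0.994, 0.105, -0.001], [0.105, 0.994, 0.001], [0.002, 0.0, -1.0]]
wrist_force: [-7.8, 1.8, 3.6]
width: 0.011
```

Emit:
apply_moves --increments '[{"tx": 0,"ty": -0.83,"tz": 0.03,"ax": 0,"ay": 0,"az": 0,"claw": -0.9},{"tx": 0,"ty": -0.83,"tz": 0.04,"ax": 0,"ay": 0,"az": 0,"claw": -0.9},{"tx": 0,"ty": -0.83,"tz": 0.11,"ax": 0,"ay": 0,"az": 0,"claw": -0.9},{"tx": 0,"ty": -0.82,"tz": 0.12,"ax": 0,"ay": 0,"az": 0,"claw": -0.9},{"tx": 0,"ty": -0.81,"tz": 0.18,"ax": 0,"ay": 0,"az": 0,"claw": -0.9},{"tx": 0,"ty": -0.81,"tz": 0.19,"ax": 0,"ay": 0,"az": 0,"claw": -0.9},{"tx": 0,"ty": -0.79,"tz": 0.26,"ax": 0,"ay": 0,"az": 0,"claw": -0.9},{"tx": 0,"ty": -0.79,"tz": 0.26,"ax": 0,"ay": 0,"az": 0,"claw": -0.9},{"tx": 0,"ty": -0.77,"tz": 0.32,"ax": 0,"ay": 0,"az": 0,"claw": -0.9},{"tx": 0,"ty": -0.76,"tz": 0.33,"ax": 0,"ay": 0,"az": 0,"claw": -0.9}]'

```text
clock: 44.5
tool_pos: [0.5477, 0.0518, 0.3149]
orientation: [[-0.995, 0.105, -0.003], [0.105, 0.995, 0.001], [0.003, 0.0, -1.0]]
wrist_force: [-8.1, 2.0, -0.4]
width: 0.011
```

Emit:
apply_moves --increments '[{"tx": 0,"ty": -0.74,"tz": 0.39,"ax": 0,"ay": 0,"az": 0,"claw": -0.9},{"tx": 0,"ty": -0.73,"tz": 0.4,"ax": 0,"ay": 0,"az": 0,"claw": -0.9},{"tx": 0,"ty": -0.7,"tz": 0.46,"ax": 0,"ay": 0,"az": 0,"claw": -0.9},{"tx": 0,"ty": -0.7,"tz": 0.46,"ax": 0,"ay": 0,"az": 0,"claw": -0.9},{"tx": 0,"ty": -0.65,"tz": 0.52,"ax": 0,"ay": 0,"az": 0,"claw": -0.9},{"tx": 0,"ty": -0.65,"tz": 0.52,"ax": 0,"ay": 0,"az": 0,"claw": -0.9},{"tx": 0,"ty": -0.6,"tz": 0.57,"ax": 0,"ay": 0,"az": 0,"claw": -0.9},{"tx": 0,"ty": -0.6,"tz": 0.58,"ax": 0,"ay": 0,"az": 0,"claw": -0.9},{"tx": 0,"ty": -0.55,"tz": 0.63,"ax": 0,"ay": 0,"az": 0,"claw": -0.9},{"tx": 0,"ty": -0.5,"tz": 0.6,"ax": 0,"ay": 0,"az": 0,"claw": -0.9}]'

```text
clock: 45.5
tool_pos: [0.5411, -0.012, 0.2632]
orientation: [[-0.994, 0.105, -0.003], [0.105, 0.994, 0.001], [0.003, 0.0, -1.0]]
wrist_force: [-7.6, 1.0, -1.0]
width: 0.011
```

The skip is back at its starting bar pose. I'll release, rise and retreat.

Emit:
apply_moves --increments '[{"tx": 0,"ty": 0,"tz": 0,"ax": 0,"ay": 0,"az": 0,"claw": -0.9},{"tx": 0,"ty": 0,"tz": 0,"ax": 0,"ay": 0,"az": 0,"claw": -0.5},{"tx": 0,"ty": 0,"tz": 0,"ax": 0,"ay": 0,"az": 0,"claw": -0.2},{"tx": 0,"ty": 0,"tz": 0,"ax": 0,"ay": 0,"az": 0,"claw": 0},{"tx": 0,"ty": 0,"tz": 0,"ax": 0,"ay": 0,"az": 0,"claw": 0},{"tx": 0,"ty": 0,"tz": -1,"ax": 0,"ay": 0,"az": 0,"claw": 0},{"tx": 0,"ty": 0,"tz": -2,"ax": 0,"ay": 0,"az": 0,"claw": 0},{"tx": 0,"ty": 0,"tz": -3,"ax": 0,"ay": 0,"az": 0,"claw": 0},{"tx": 0,"ty": -4,"tz": 0,"ax": 0,"ay": 0,"az": 0,"claw": 0},{"tx": 0,"ty": -4,"tz": 0,"ax": 0,"ay": 0,"az": 0,"claw": 0}]'

```text
clock: 46.5
tool_pos: [0.5344, -0.0928, 0.3252]
orientation: [[-0.995, 0.103, 0.003], [0.103, 0.995, -0.001], [-0.003, -0.001, -1.0]]
wrist_force: [0.6, -0.4, -0.1]
width: 0.043
```

Emit:
apply_moves --increments '[{"tx": 0,"ty": -4,"tz": 0,"ax": 0,"ay": 0,"az": 0,"claw": 0},{"tx": 0,"ty": -4,"tz": 0,"ax": 0,"ay": 0,"az": 0,"claw": 0},{"tx": 0,"ty": -4,"tz": 0,"ax": 0,"ay": 0,"az": 0,"claw": 0},{"tx": 0,"ty": -4,"tz": 0,"ax": 0,"ay": 0,"az": 0,"claw": 0},{"tx": 0,"ty": 0,"tz": 0,"ax": 0,"ay": 0,"az": 0,"claw": 0},{"tx": 0,"ty": 0,"tz": 0,"ax": 0,"ay": 0,"az": 0,"claw": 0},{"tx": 0,"ty": 0,"tz": 0,"ax": 0,"ay": 0,"az": 0,"claw": 0},{"tx": 0,"ty": 0,"tz": 0,"ax": 0,"ay": 0,"az": 0,"claw": 0},{"tx": 0,"ty": 0,"tz": 0,"ax": 0,"ay": 0,"az": 0,"claw": 0},{"tx": 0,"ty": 0,"tz": 0,"ax": 0,"ay": 0,"az": 0,"claw": 0}]'

```text
clock: 47.5
tool_pos: [0.5173, -0.2509, 0.3233]
orientation: [[-0.995, 0.104, 0.0], [0.104, 0.995, -0.0], [-0.0, -0.0, -1.0]]
wrist_force: [-0.8, 0.6, 0.7]
width: 0.0425
```

```bash
python3 - <<'E'
from h import *
c=cap('top','t13.png');s=cap('side','s13.png');st()
o=np.zeros((600,800,3),np.uint8)
o[:360,:520]=cv2.resize(c['img'][150:240,110:240],(520,360),interpolation=cv2.INTER_CUBIC)
o[:360,520:]=cv2.resize(s['img'][100:280,220:360],(280,360),interpolation=cv2.INTER_CUBIC)
o[360:,:480]=cv2.resize(c['img'][90:290,60:460],(480,240),interpolation=cv2.INTER_CUBIC)
cv2.imwrite('pics/m13.png',o[...,::-1])
E
```

```text
47.6 p [ 0.5172 -0.2511  0.3232] w 0.042653406197014535 f [ 0.3594 -0.2121 -0.2   ]
[[-0.9945  0.1047  0.0001]
 [ 0.1047  0.9945 -0.0002]
 [-0.0001 -0.0002 -1.    ]]
q [-38.9248   3.1988   9.9935  96.7854  -0.0053 -32.915 ]
```

View pics/m13.png

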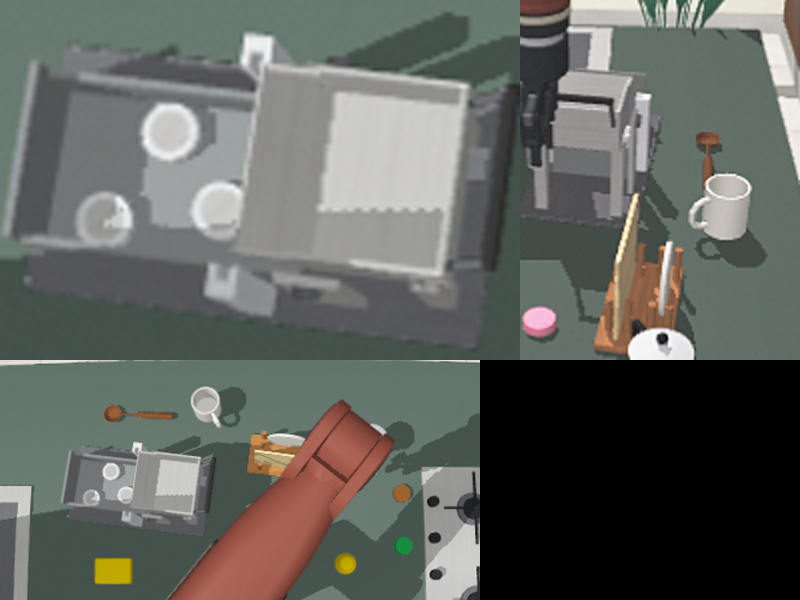

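All three lids are in the crate (crop (170,130), (105,220), (218,210)). The skip is empty and upright, and the board stands in the slot. I'll hand in.

```bash
python3 -c "
from cell import r
print(r.hand_in())"
```

```text
the job is handed in; nothing more can be done
None
```

The job is handed in at about 48 s of the 210 s allowed; the hand-in gave no verdict. I drew the shutter board up out of its guides and stood it in the rack's free slot. All three lids present went into the skip. I pinched the bar, tipped the skip to about 1.75 rad (worked out from the bar height) and eased it back at about 0.5 rad/s, still held.

**Last checks:** The last pictures showed:
- all three lids lying in the crate
- the skip empty and upright, its bar within 1 mm of where I first gripped it
- the board standing released in the slot
- the gripper clear of everything, with wrist force near zero

The other kitchen things looked undisturbed, but I did not measure them again at the end.

**What disagreed:**
- **Cameras:** the two views differed by 5–10 mm on the worktop. I used their average and corrected it by what the fingers touched.
- **Bar:** it was about 5 mm from my estimate, giving a brief 30 N side pull through the fingers, which I relieved before tipping.

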